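# Clear the sorting tray with the scoop into pot and tin

### The job

Clear the two-lane tray with the scoop: bring all the brown clay balls into the white pot and all the blue marbles into the aluminium tin, without touching any of them with the gripper. Finish with the blue lid seated level on the tin and the scoop standing upright on the middle of its cork mat, pot and tin still upright on the turntable; leave the spray bottle and the mug alone.

Things in the scene. Friction and masses are not known exactly. Their poses are not given: they have to be found in the camera images.
- tray: Fixed wooden tray, 251 mm along its x (-123 to +128 from the origin, under it on the table), 164 mm wide, x pointing away from the robot. Two lanes along x, each 70 mm wide inside, centred at y = +39 mm (clay) and -39 mm (marbles); side and middle walls 8 mm thick, 36 mm high. Pieces lie in the far half (x above 0), none nearer
- clay_lane_end (a point): Point on the clay lane's floor, mid-width, at the foot of its end slope (x = +95 mm, z = 5 mm in the tray; axes as the tray's). The floor is level from the near wall's inner face at tray x = -115 mm (wall 20 mm high) up to here; beyond, a smooth end slope rises away from the robot at 50 degrees to 36 mm high
- marble_lane_end (a point): The same point of the marble lane, which has the same floor and end slope
- scoop: Loose polished steel scoop, about 160 g, stands level by itself. Origin on the pan's underside, x towards the open lip, z up. Pan 62 mm wide (58 inside), floor 2.5 mm thick, from the back wall (x = -44 mm, 32 mm high) to the lip edge; side walls 30 mm high from x = -44 to +32 mm. Black handle, see scoop_grip
- scoop_grip (a point): Grip point for the TCP, at x = -69.6, z = 100.3 mm in the scoop's frame (same axes), on the mid-line of the straight handle: 20 mm across y, 22 mm deep, 110 mm long, from its foot at x = -53, z = 22 mm up to x = -76, z = 130 mm, so leaning 12 degrees back from the lip. Fingers along it, closing across y
- scoop_lip (a point): Middle of the scoop's front lip edge, x = +46 mm, z = 1 mm (axes as the scoop's); the last 16 mm of the pan floor thin down to this edge
- mat: Fixed cork mat, 140 x 100 x 4 mm, long side along its x, origin under its centre; the scoop starts on it and is to go back on it
- turntable: Round dark-wood turntable, fixed (its bearing is locked), 330 mm across, top 22 mm above the table, origin under its centre; pot and tin stand on it
- pot: Loose white ceramic pot, 550 g, 90 mm high, 144 mm across the rim (134 mm inside), 110 mm across the foot; origin at the centre of its underside
- tin: Loose round matte aluminium tin, 300 g, open on top, 80 mm high, 116 mm across, 108 mm inside; origin at the centre of its underside
- lid: Loose blue lid: a 126 mm disc, 6 mm thick, over a 94 mm plug 6 mm deep, with an upright round knob 24 mm across and 26 mm high on top (total height 38 mm). Origin at the centre of the plug's underside, z up; starts lying on the table. Seated, the disc rests on the tin's rim and its origin is 74 mm above the tin's
- bottle: Green spray bottle, empty, loose, 64 mm across, 190 mm high, light (90 g); bystander. Origin at the centre of its underside
- mug: Blue mug, loose, 80 mm across, 90 mm high; bystander. Origin at the centre of its underside
- clay1: Terracotta-brown glazed clay ball, smooth, 24 mm across, 12 g, origin at its centre; lies in the clay lane (some are absent). Rolls only on slopes over about 10 degrees
- clay2: Terracotta-brown glazed clay ball, smooth, 24 mm across, 12 g, origin at its centre; lies in the clay lane (some are absent). Rolls only on slopes over about 10 degrees
- clay3: Terracotta-brown glazed clay ball, smooth, 24 mm across, 12 g, origin at its centre; lies in the clay lane (some are absent). Rolls only on slopes over about 10 degrees
- clay4: Terracotta-brown glazed clay ball, smooth, 24 mm across, 12 g, origin at its centre; lies in the clay lane (some are absent). Rolls only on slopes over about 10 degrees
- clay5: Terracotta-brown glazed clay ball, smooth, 24 mm across, 12 g, origin at its centre; lies in the clay lane (some are absent). Rolls only on slopes over about 10 degrees
- marble1: Blue glass marble, smooth, 24 mm across, 20 g, origin at its centre; lies in the marble lane (some are absent). Rolls only on slopes over about 10 degrees
- marble2: Blue glass marble, smooth, 24 mm across, 20 g, origin at its centre; lies in the marble lane (some are absent). Rolls only on slopes over about 10 degrees
- marble3: Blue glass marble, smooth, 24 mm across, 20 g, origin at its centre; lies in the marble lane (some are absent). Rolls only on slopes over about 10 degrees
- marble4: Blue glass marble, smooth, 24 mm across, 20 g, origin at its centre; lies in the marble lane (some are absent). Rolls only on slopes over about 10 degrees
- marble5: Blue glass marble, smooth, 24 mm across, 20 g, origin at its centre; lies in the marble lane (some are absent). Rolls only on slopes over about 10 degrees

How it is judged:
On the way, in this order (a step that is already met when the one before it is completed fails the run):
1. the scoop has been lifted off its mat (height (world z) of scoop above 0.05 m), for 0.2 s.
2. every clay ball lies in the pot and every marble in the tin (horizontal distance between each of clay1, clay2, clay3, clay4, clay5 and pot below 0.065 m and z of clay1 in the frame of pot between 0 and 0.085 m and z of clay2 in the frame of pot between 0 and 0.085 m and z of clay3 in the frame of pot between 0 and 0.085 m and z of clay4 in the frame of pot between 0 and 0.085 m and z of clay5 in the frame of pot between 0 and 0.085 m and horizontal distance between each of marble1, marble2, marble3, marble4, marble5 and tin below 0.056 m and z of marble1 in the frame of tin between 0 and 0.078 m and z of marble2 in the frame of tin between 0 and 0.078 m and z of marble3 in the frame of tin between 0 and 0.078 m and z of marble4 in the frame of tin between 0 and 0.078 m and z of marble5 in the frame of tin between 0 and 0.078 m), for 0.3 s.
At the end, for the whole second after the job is handed in: All clay balls inside the pot and all marbles inside the tin, both upright (0.1 rad) on the turntable; lid level on the tin's rim, centred within 11 mm; scoop standing level on the mat, its origin within 40 mm of the mat's centre; all at rest (all of step 2 and angle between each of pot, tin, scoop's own z axis and vertical below 0.1 rad and horizontal distance between each of pot, tin and turntable below 0.14 m and height (world z) of pot between 0.017 and 0.03 m and height (world z) of tin between 0.017 and 0.03 m and horizontal distance between lid and tin below 0.011 m and z of lid in the frame of tin between 0.07 and 0.077 m and angle between the z axis of lid and the z axis of tin, either way round below 0.06 rad and horizontal distance between scoop and mat below 0.04 m and height (world z) of scoop below 0.01 m and linear speed of each of lid, scoop, tin, pot below 0.02 m/s); the robot touches nothing.
It fails at once if the gripper's fingers touch a clay ball or marble (contact force between the fingers and clay1 above 0.5 N or contact force between the fingers and clay2 above 0.5 N or contact force between the fingers and clay3 above 0.5 N or contact force between the fingers and clay4 above 0.5 N or contact force between the fingers and clay5 above 0.5 N or contact force between the fingers and marble1 above 0.5 N or contact force between the fingers and marble2 above 0.5 N or contact force between the fingers and marble3 above 0.5 N or contact force between the fingers and marble4 above 0.5 N or contact force between the fingers and marble5 above 0.5 N).
It fails at once if the spray bottle or the mug is moved more than 30 mm (distance of any of bottle, mug from where it was at the start of the episode above 0.03 m).
It fails at once if the pot or the tin is tipped by more than 0.4 rad (angle between any of pot, tin's own z axis and vertical above 0.4 rad).
Of clay1, clay2, clay3, clay4, clay5 only 2 to 5 are there at a start; the rules pass over those that are not, and their reading is None.
Of marble1, marble2, marble3, marble4, marble5 only 2 to 5 are there at a start; the rules pass over those that are not, and their reading is None.
At some moment in a run one of lid, scoop may be knocked a few centimetres aside while the robot is not near it.
It also fails if it takes over 208 s, if anything falls off the work surface, if the arm or the gripper's body presses on something with over 40 N, if the wrist force passes 120 N, or if a joint passes its speed limit or range.

### The arm

A 6-joint arm with a two-finger parallel gripper is mounted at the origin on the work surface. World frame = base frame: x ahead of the robot, y to its left, z up, the work surface at z = 0. Lengths are in m, angles in rad, forces in N, time in s.
With the tool pointing down it reaches from about 0.325 to 0.85 m from the base axis. Payload 4.4 kg.
Tool frame: the origin (TCP) lies between the finger pads, 19 mm behind the fingertips; this is the grasp point; z points along the fingers, y is the line along which they close (so a half turn about z gives the same grasp; the last joint's range is limited). The gripper opens to 94 mm and grips with 3 to 60 N. Pads are 16 mm wide; open, the fingers measure 119 mm over their backs; the gripper's body (75 mm by 177 mm) begins 78 mm behind the grasp point.
Start: joints at [0.981, 0.207, 1.542, -0, 1.393, -0.15], TCP at [0.245, 0.52, 0.224] pointing down, gripper open.
Joint ranges: [-2.73, 2.73], [-0.86, 2.22], [0.23, 2.46], [-1.11, 4.25], [0.08, 2.63], [-2.82, 2.82]. Speed limits (rad/s): [2.79, 2.79, 3.14, 3.14, 3.14, 3.14].

### API

Orientations are given as a rotation vector (axis times angle).
In Python, from cell import * gives the robot as it stands.
- The arm moves only by the shell command python3 -m handwheel 'ROWS' [FORCE]. ROWS is text: rows parted by semicolons, each of 7 numbers parted by spaces: the shift along the tool's x, y, z in m, then the turn, a rotation vector about the tool's x, y, z in degrees, then the opening, from 0 (shut) to 1 (fully open). A call has 1 to 10 rows; each row is the pose to reach, as a shift and turn from the pose commanded when the call began, along the tool's axes at that moment; what a row does not reach only later rows make up. A row lasts 1/10 s, in which the tool goes at most 50 mm and 8.59 degrees, less where a joint would pass 70% of its speed; a pose out of reach is approached as far as the arm can. A call with a gripper value outside its range is refused whole. The fingers move at their own pace and stop on an object; FORCE is the grip in N (left out, the last holds). Time passes only in rows, so rows that repeat a pose let the fingers close. It gives the time, the measured TCP pose, the force, the opening and the grip force at its end, in the units of the state.
- get_state(): the state, without advancing time (a new reading comes with each control period).
- snapshot(name): name is "side" or "top"; returns a dict with "color" (480x640x3 uint8, red, green, blue), "K" (3x3 intrinsics, pixels), "rvec" (rotation vector, rad) and "tvec" (3), from world to camera coordinates, as OpenCV has them. Camera axes: x right, y down, z forward; pixel columns grow to the right and rows downward; lengths in m; the calibration is good to about 2 mm. A picture is of the moment at which its call begins. There is no depth.
- finish_job(): hands the job in; it is judged then, once.
The state is a dict: "t": time; "joint_positions": joint angles; "joint_vel": joint speeds; "joint_torque": joint torques, N m; "tcp_pos": TCP position; "ee_rot": TCP orientation; "ft_force": force on the tool from outside, world axes, zero at the start; "moment": the same for the moment, N m; "width": finger opening in m; "grip_force": force on a finger pad.
Only numpy, scipy, OpenCV 4.12 (cv2) and the standard library are available. Lean on these libraries where they do the work, as an engineer would, in place of code of your own. Each camera call takes 0.05 s, during which the arm holds its last target. There are 200 camera calls.

## Working session

There is one attempt and no reset: what is moved stays moved. The work goes in short steps, Python scripts to look and compute and a shell command to move; the robot and the scene stay as the last step left them, time stands still between calls to the robot, and variables do not carry over. Pictures are saved under pics/ and viewed, at most 17 in all, crops included, and the job is handed in when it is done.

```bash
ls; mkdir -p pics; python3 - <<'E'
from cell import *
import cv2,numpy as np
s=get_state();print(s)
for n in("side","top"):
    d=snapshot(n);cv2.imwrite(f"pics/{n}0.png",d["color"][:,:,::-1]);np.savez(f"{n}.npz",**{k:d[k] for k in("K","rvec","tvec")});print(n,d["K"],d["rvec"],d["tvec"])
E
```

```text
pics
{'t': 0.0, 'joint_positions': array([ 9.80490099e-01,  2.07406659e-01,  1.54295082e+00, -3.70782981e-07,
        1.39349836e+00, -1.50472005e-01]), 'joint_vel': array([-1.34040304e-03,  1.34436130e-03, -5.77641443e-05, -2.76075311e-04,
       -1.29002514e-03, -1.14113085e-03]), 'joint_torque': array([-6.92412050e-04, -3.70875049e+01, -2.81416672e+01,  6.99252379e-02,
        3.60208517e-02, -1.94578352e-04]), 'tcp_pos': array([0.24439236, 0.51962946, 0.22309984]), 'ee_rot': array([-0.68515533, -3.06512823,  0.00331326]), 'ft_force': array([ 0.90891582,  0.26562847, -0.68487468]), 'moment': array([ 0.00595762, -0.00130441,  0.00193755]), 'grip_force': 0.0, 'width': 0.09401593068325895}
side [[459.29257623   0.         316.18564021]
 [  0.         459.29257623 232.38991181]
 [  0.           0.           1.        ]] [ 2.32290549 -0.32639922  0.15504369] [-0.55616597  0.15107648  0.92697213]
top [[597.92450755   0.         318.10065649]
 [  0.         597.92450755 232.24174356]
 [  0.           0.           1.        ]] [ 2.14914935 -2.2105927   0.06626501] [-0.01722103  0.59370847  1.27527934]
```

View pics/top0.png

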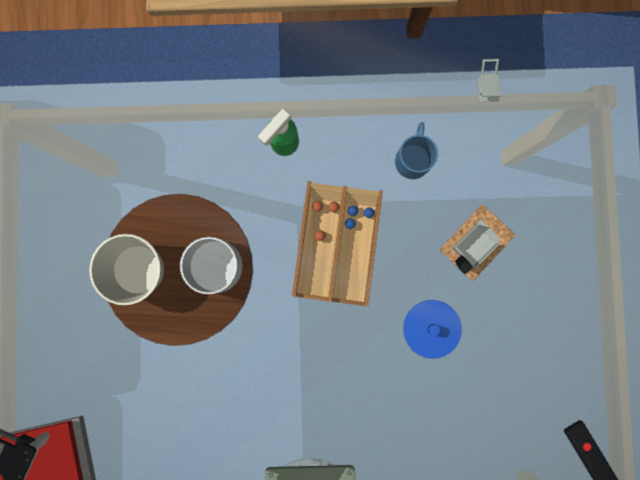

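View pics/side0.png

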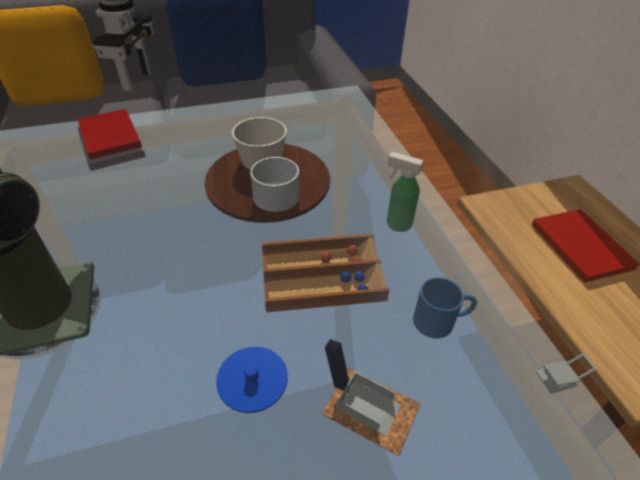

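The top view shows 3 clay balls, at about (317,206), (334,207) and (320,236), and 3 marbles, at (353,211), (369,213) and (350,224). The pot is at (127,270), the tin at (211,265), the lid at (432,329) and the scoop on its mat at (478,243), with the handle towards the lower left. I'll zoom in to get precise points.

```bash
cat > h.py <<'E'
import numpy as np,cv2
from scipy.spatial.transform import Rotation as R
C={n:dict(np.load(f"{n}.npz")) for n in("side","top")}
def ray(n,p):
    c=C[n];Rm=cv2.Rodrigues(c["rvec"])[0]
    d=Rm.T@np.linalg.inv(c["K"])@np.array([p[0],p[1],1.]);return -Rm.T@c["tvec"].ravel(),d
def plane(n,p,z):
    o,d=ray(n,p);return o+d*(z-o[2])/d[2]
def proj(n,X):
    c=C[n];return cv2.projectPoints(np.atleast_2d(np.array(X,float)),c["rvec"],c["tvec"],c["K"],None)[0][:,0]
def Rz(yaw,pitch=0): # tool-down: tool x = fwd dir at yaw ; 
    return R.from_euler('z',yaw)*R.from_euler('y',pitch)
E
python3 - <<'E'
import cv2,numpy as np
a=cv2.imread("pics/top0.png")
l=cv2.resize(a[170:315,285:390],None,fx=4,fy=4,interpolation=2)
r=cv2.resize(a[195:290,430:525],None,fx=4,fy=4,interpolation=2)
o=np.zeros((580,800,3),np.uint8);o[:,:420]=l;o[:380,420:800]=r;cv2.imwrite("pics/z.png",o)
from h import *
print(ray("top",(0,0))[0],ray("side",(0,0))[0])
hsv=cv2.cvtColor(a,cv2.COLOR_BGR2HSV)
m=cv2.inRange(hsv,(112,180,60),(125,255,255));n,_,s,c=cv2.connectedComponentsWithStats(m)
for i in range(1,n):
    if s[i,4]>20:print(s[i],c[i])
E
```

```text
[ 0.50054254 -0.046206    1.31394288] [ 0.36761491 -0.69142549  0.76040258]
```

View pics/z.png

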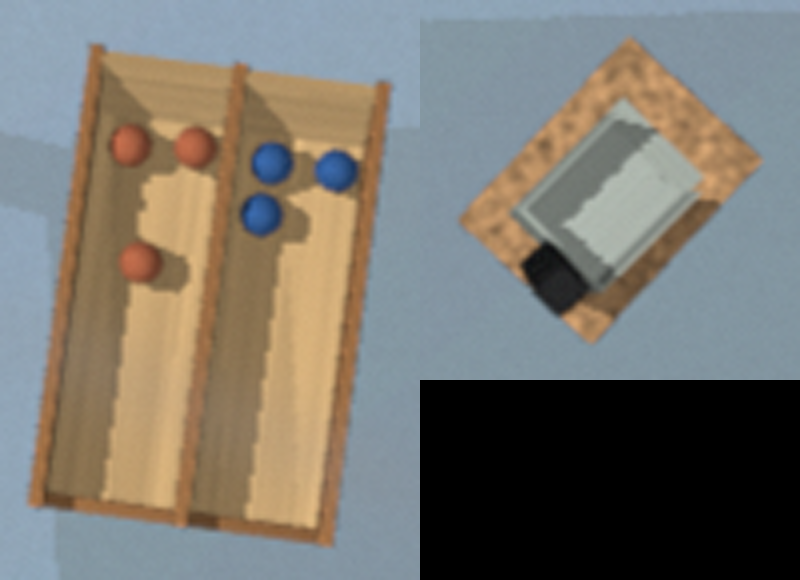

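```bash
python3 - <<'E'
from h import *
from scipy.optimize import least_squares
A=lambda x,y:(285+x/4-.4,170+y/4-.4)
B=lambda x,y:(430+(x-420)/4-.4,195+y/4-.4)
def fit(name,pts,px,z0,x0,n="top"):
    pts=np.array(pts)/1000.;px=np.array(px)
    def W(q):
        c,s=np.cos(q[2]),np.sin(q[2]);return np.c_[q[0]+c*pts[:,0]-s*pts[:,1],q[1]+s*pts[:,0]+c*pts[:,1],pts[:,2]+z0]
    r=least_squares(lambda q:(proj(n,W(q))-px).ravel(),x0)
    print(name,r.x.round(4),np.degrees(r.x[2]).round(2),r.fun.round(1))
fit("tray",[(128,82,36),(128,-82,36),(-123,82,20),(-123,-82,20)],[A(90,45),A(390,85),A(29,507),A(332,546)],0,[.5,0,0])
fit("mat",[(70,50,4),(70,-50,4),(-70,-50,4),(-70,50,4)],[B(632,38),B(762,160),B(592,343),B(460,222)],0,[.5,-.3,-.8])
fit("scoop",[(-44,31,32),(-44,-31,32),(46,-31,1),(46,31,1)],[B(513,212),B(598,292),B(704,182),B(627,100)],.004,[.5,-.3,-.8])
for k,p in dict(c1=A(130,145),c2=A(195,147),c3=A(140,263),m1=A(272,162),m2=A(336,171),m3=A(261,215)).items():print(k,plane("top",p,.017).round(4))
a=cv2.imread("pics/top0.png").astype(int)
hsv=cv2.cvtColor(a.astype(np.uint8),cv2.COLOR_BGR2HSV)
m=((hsv[:,:,0]>108)&(hsv[:,:,1]>200)).astype(np.uint8);n,_,s,c=cv2.connectedComponentsWithStats(m)
for i in range(1,n):
    if s[i,4]>300:print(s[i],c[i],plane("top",c[i],.012))
# rims
print("pot",plane("top",(127,269.5),.112),"tin",plane("top",(211,265),.102),"knob",plane("top",(434,329.5),.038))
print("turn",plane("top",((103+253)/2,(194+345)/2),.022))
E
python3 - <<'E'
import cv2,numpy as np
a=cv2.imread("pics/top0.png")
o=np.zeros((480,800,3),np.uint8);o[:,:510]=cv2.resize(a[190:350,85:255],None,fx=3,fy=3,interpolation=2);o[:288,512:]=cv2.resize(a[290:362,396:468],None,fx=4,fy=4,interpolation=2);cv2.imwrite("pics/z2.png",o)
E
```

```text
tray [ 0.5646 -0.0739 -0.1577] -9.03 [-0.2 -0.1  0.3 -0.4  0.   0.1 -0.1  0.4]
mat [ 0.5624 -0.3817 -0.7864] -45.06 [-0.4 -0.6  1.   0.1  0.2  0.9 -0.7 -0.4]
scoop [ 0.5581 -0.3763 -0.8523] -48.83 [ 1.  -0.8 -0.   0.6 -0.3  0.2 -0.7 -0. ]
c1 [ 0.651  -0.0333  0.017 ]
c2 [ 0.6489 -0.0687  0.017 ]
c3 [ 0.5864 -0.037   0.017 ]
m1 [ 0.6395 -0.1104  0.017 ]
m2 [ 0.6335 -0.1451  0.017 ]
m3 [ 0.6107 -0.1035  0.017 ]
pot [0.52229068 0.35200202 0.112     ] tin [0.52681722 0.18430994 0.102     ] knob [ 0.37909002 -0.27289634  0.038     ]
turn [0.52083332 0.27115997 0.022     ]
```

View pics/z2.png

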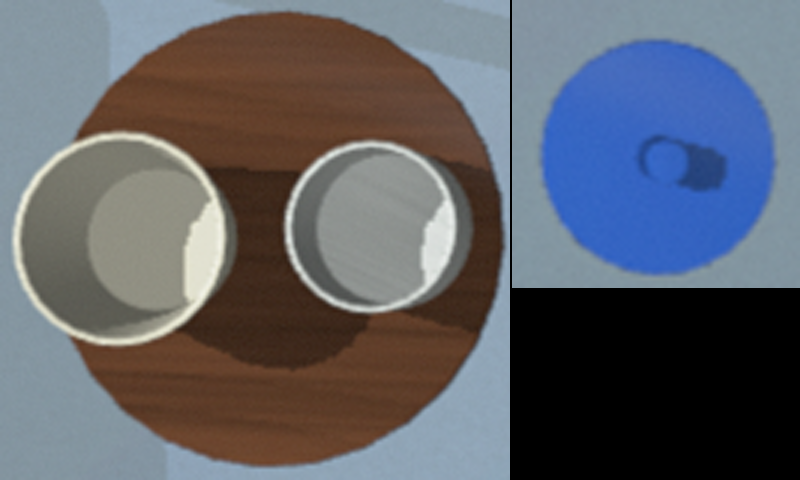

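The rims measure cleanly: pot centre at about (124.6,269.2), tin at (208.5,265.2), lid disc at (432.4,329.0) and knob top at (434.3,329.8). Next I'll build the planner, and check the scoop against the side view.

```bash
cat >> h.py <<'E'
c12,s12=np.cos(np.radians(12)),np.sin(np.radians(12))
M=R.from_matrix(np.array([[-c12,0,s12],[0,1,0],[-s12,0,-c12]]))
G=np.array([-.0696,0,.1003]); LIP=np.array([.046,0,.001])
TR=np.array([.5646,-.0739,0]);TY=-9.03
def T(x,y,z): return TR+R.from_euler('z',TY,degrees=True).apply([x,y,z])
def scoop(o,yaw,p): # scoop origin pose -> TCP
    S=R.from_euler('zy',[yaw,p],degrees=True) if 0 else R.from_euler('z',yaw,degrees=True)*R.from_euler('y',p,degrees=True)
    return np.array(o)+S.apply(G),S*M
def lip(l,yaw,p):
    S=R.from_euler('z',yaw,degrees=True)*R.from_euler('y',p,degrees=True)
    return scoop(np.array(l)-S.apply(LIP),yaw,p)
def down(pos,yaw): # tool down, tool y at yaw deg
    return np.array(pos),R.from_euler('z',yaw-90,degrees=True)*R.from_matrix(np.array([[-1.,0,0],[0,1,0],[0,0,-1]]))
def rows(targets,p0=None,R0=None):
    from cell import get_state
    if p0 is None:
        s=get_state();p0=s["tcp_pos"];R0=R.from_rotvec(s["ee_rot"])
    for p,r in targets:
        d=R0.inv().apply(p-p0);w=np.degrees((R0.inv()*r).as_rotvec())
        print(" ".join(f"{v:.4f}" for v in d)," ".join(f"{v:.1f}" for v in w))
def cur():
    from cell import get_state
    s=get_state();r=R.from_rotvec(s["ee_rot"]);S=r*M.inv();e=S.as_euler('ZYX',degrees=True);o=s["tcp_pos"]-S.apply(G)
    print("t %.1f tcp"%s["t"],s["tcp_pos"].round(4),"scoop o",o.round(4),"yaw,p,roll",e.round(2),"lip",(o+S.apply(LIP)).round(4),"tray-o",R.from_euler('z',-TY,degrees=True).apply(o-TR).round(4),"F",s["ft_force"].round(1),"w",s["width"].round(4),"q",s["joint_positions"].round(2))
E
python3 - <<'E'
from h import *
print("pot",plane("top",(124.6,269.2),.112),"tin",plane("top",(208.5,265.2),.102),"lid",plane("top",(432.4,329),.012),plane("top",(434.3,329.8),.038))
for k,p in dict(c1=(.651,-.0333),c2=(.6489,-.0687),c3=(.5864,-.037),m1=(.6395,-.1104),m2=(.6335,-.1451),m3=(.6107,-.1035)).items():
    print(k,R.from_euler('z',-TY,degrees=True).apply(np.array([*p,0])-TR).round(4))
a=cv2.imread("pics/side0.png")
def wp(q,pts):
    c,s=np.cos(q[2]),np.sin(q[2]);return np.array([[q[0]+c*x-s*y,q[1]+s*x+c*y,z+.004] for x,y,z in np.array(pts)/1000.])
P=[(-44,31,32),(-44,-31,32),(46,-31,1),(46,31,1),(-76,0,130),(-53,0,22)]
q=[.5581,-.3763,-.8523];b=cv2.resize(a[330:460,310:430],None,fx=4,fy=4,interpolation=2)
for u in proj("side",wp(q,P)):cv2.circle(b,tuple(int(v) for v in (u-[310,330]+.4)*4),3,(0,255,0),1)
t=cv2.imread("pics/top0.png");d=cv2.resize(t[195:290,430:525],None,fx=3,fy=3,interpolation=2)
for u in proj("top",wp(q,P)):cv2.circle(d,tuple(int(v) for v in (u-[430,195]+.4)*3),3,(0,255,0),1)
o=np.zeros((520,770,3),np.uint8);o[:,:480]=b;o[:285,485:]=d;cv2.imwrite("pics/z3.png",o)
rows([(lambda pr:(pr[0]-.1*pr[1].as_matrix()[:,2],pr[1]))(scoop([.5581,-.3763,.004],-48,0)),scoop([.5581,-.3763,.004],-48,0)])
E
```

```text
pot [0.52302914 0.35684888 0.112     ] tin [0.52655419 0.18939603 0.102     ] lid [ 0.37777344 -0.27412282  0.012     ] [ 0.37844619 -0.2735018   0.038     ]
c1 [0.079  0.0537 0.    ]
c2 [0.0824 0.0184 0.    ]
c3 [0.0157 0.0399 0.    ]
m1 [ 0.0797 -0.0243  0.    ]
m2 [ 0.0792 -0.0595  0.    ]
m3 [ 0.0502 -0.022   0.    ]
-0.5819 -0.6422 0.0222 2.3 -11.8 22.7
-0.6011 -0.6500 0.1200 2.3 -11.8 22.7
```

View pics/z3.png

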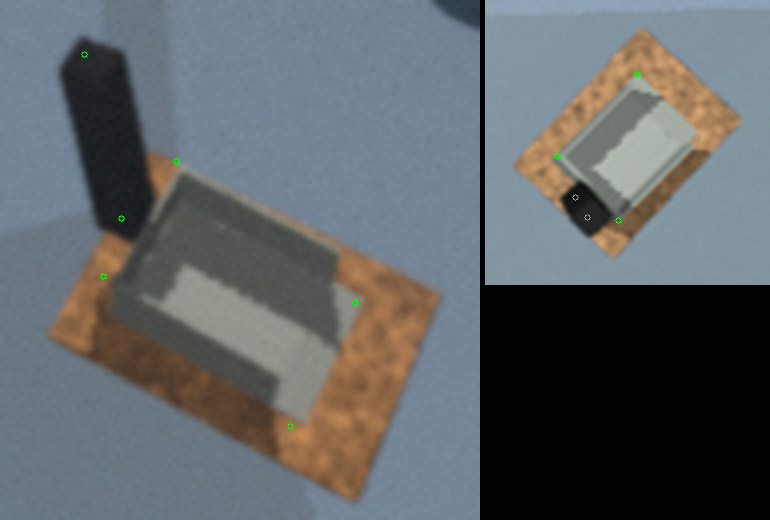

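Both views show the scoop model off by about 2 px, so I'll fit both jointly.

```bash
python3 - <<'E'
from h import *
from scipy.optimize import least_squares
P=np.array([(-44,31,32),(-44,-31,32),(46,-31,1),(46,31,1),(-76,0,130)])/1000
S=np.array([(180,168),(110,288),(305,425),(362,300),(95,51)])/4+[310,330]-.4
U=(np.array([(557,157),(622,219),(698,140),(640,78),(586,215)])-[485,0])/3+[430,195]-.4
def f(q):
    W=R.from_euler('z',q[2]).apply(P)+[q[0],q[1],.004]
    return np.r_[(proj("side",W)-S).ravel(),(proj("top",W)-U).ravel()]
r=least_squares(f,[.558,-.376,-.85],loss='soft_l1');print(r.x,np.degrees(r.x[2]),f(r.x).round(1))
pr=scoop([r.x[0],r.x[1],.004],np.degrees(r.x[2]),0)
rows([(pr[0]-.1*pr[1].as_matrix()[:,2],pr[1]),pr])
E
```

```text
[ 0.56022352 -0.37733771 -0.83941281] -48.0948114911371 [ 0.1 -1.3 -0.2 -2.3 -1.8  0.6 -0.2  0.6 -1.6  1.5  0.8 -0.8 -0.5 -0.4
  0.1 -2.2 -0.6 -2.1  1.3  0.1]
-0.5844 -0.6421 0.0222 2.3 -11.8 22.8
-0.6035 -0.6500 0.1200 2.3 -11.8 22.8
```

```bash
A="python3 -m handwheel"; 
python3 -m handwheel '-0.05 -0.05 0 0 -1 2 1;-0.1 -0.1 0 0 -3 5 1;-0.15 -0.15 0 1 -5 8 1;-0.2 -0.2 0 1 -6 10 1;-0.23 -0.24 0 1 -7 12 1;-0.26 -0.28 0 1 -8 14 1;-0.29 -0.32 0 1 -9 16 1;-0.32 -0.35 0 1 -9 18 1;-0.35 -0.38 0 1.5 -10 19 1;-0.38 -0.42 0 2 -11 21 1' 40
python3 - <<'E'
from h import *
pr=scoop([.5602,-.3773,.004],-48.1,0);cur()
rows([(pr[0]-.1*pr[1].as_matrix()[:,2],pr[1]),pr])
E
```

```text
t: 1.1
tcp_pos: [0.3927, 0.0411, 0.2242]
ee_rot: [1.164, 2.721, -0.112]
ft_force: [0.5, -0.2, -0.8]
width: 0.0938
grip_force: 0.0Traceback (most recent call last):
  File "<stdin>", line 2, in <module>
  File "h.py", line 36, in cur
    print("t %.1f tcp"%s["t"],s["tcp_pos"].round(4),"scoop o",o.round(4),"yaw,p,roll",e.round(2),"lip",(o+S.apply(LIP)).round(4),"tray-o",R.from_euler('z',-TY,degrees=True).apply(o-TR).round(4),"F",s["ft_force"].round(1),"w",s["width"].round(4),"q",s["joint_positions"].round(2))
                                                                                                                                                                                                                                 ^^^^^^^^^^^^^^^^
AttributeError: 'float' object has no attribute 'round'
```

```bash
sed -i 's/s\["width"\].round(4)/round(s["width"],4)/' h.py
python3 - <<'E'
from h import *
pr=scoop([.5602,-.3773,.004],-48.1,0);cur()
rows([(pr[0]-.1*pr[1].as_matrix()[:,2],pr[1]),pr])
E
```

```text
t 1.1 tcp [0.3927 0.0411 0.2242] scoop o [ 0.4398 -0.0081  0.1229] yaw,p,roll [-46.33   0.82   0.06] lip [ 0.4716 -0.0414  0.1233] tray-o [-0.1336  0.0454  0.1229] F [ 0.5 -0.2 -0.8] w 0.0938 q [-0.   -0.28  2.03 -0.15  1.26 -0.73]
-0.3175 -0.1650 0.0851 0.4 -0.8 1.7
-0.3189 -0.1657 0.1851 0.4 -0.8 1.7
```

```bash

python3 -m handwheel '-0.04 -0.02 0.011 0 0 0 1;-0.08 -0.041 0.021 0 0 0 1;-0.12 -0.062 0.032 0 0 1 1;-0.16 -0.083 0.043 0 0 1 1;-0.2 -0.104 0.054 0 0 1 1;-0.24 -0.125 0.064 0 0 1 1;-0.28 -0.145 0.075 0 -1 1.5 1;-0.31 -0.16 0.083 0 -1 1.5 1;-0.3175 -0.165 0.085 0.4 -0.8 1.7 1;-0.3175 -0.165 0.085 0.4 -0.8 1.7 1' >/dev/null
python3 - <<'E'
from h import *
pr=scoop([.5602,-.3773,.004],-48.1,0);cur()
rows([pr])
from cell import snapshot
a=snapshot("side")["color"][:,:,::-1];cv2.imwrite("pics/s1.png",cv2.resize(a[260:470,240:450],None,fx=2.5,fy=2.5))
E
```

```text
t 2.1 tcp [ 0.4999 -0.3084  0.2011] scoop o [ 0.5461 -0.36    0.1006] yaw,p,roll [-4.811e+01  2.000e-01 -2.000e-02] lip [ 0.5768 -0.3943  0.1014] tray-o [ 0.0266 -0.2855  0.1006] F [-0.1  1.1  0.4] w 0.0939 q [-0.68  0.13  1.7  -0.04  1.11 -1.4 ]
-0.0017 -0.0010 0.0992 -0.0 -0.2 -0.0
```

View pics/s1.png

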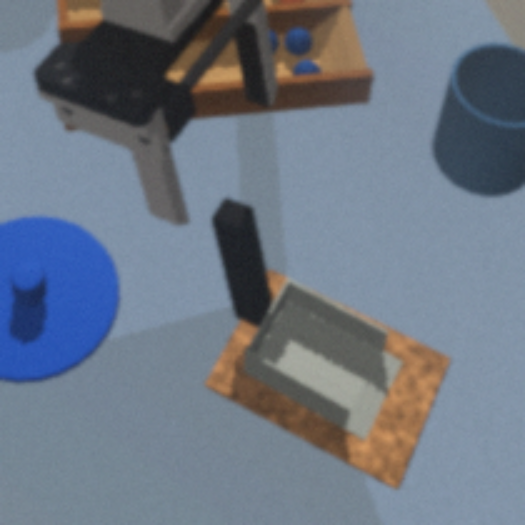

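The open fingers straddle the handle, whose top is at (235,210) in the crop. The scoop hasn't moved, so I'll go down and grip.

```bash

python3 -m handwheel '0 0 0.02 0 0 0 1;0 0 0.04 0 0 0 1;-0.001 0 0.06 0 0 0 1;-0.0015 -0.001 0.08 0 0 0 1;-0.0017 -0.001 0.099 0 0 0 1;-0.0017 -0.001 0.099 0 0 0 1' >/dev/null
python3 -c "from h import *;cur()"
python3 -m handwheel '0 0 0 0 0 0 0;0 0 0 0 0 0 0;0 0 0 0 0 0 0;0 0 0 0 0 0 0;0 0 0 0 0 0 0;0 0 0 0 0 0 0;0 0 0 0 0 0 0;0 0 0 0 0 0 0' 50
python3 -c "from h import *;cur();
s=lambda o,y,p:scoop(o,y,p)
rows([s([.5602,-.3773,.12],-48,0)])"
```

```text
t 2.8 tcp [ 0.5124 -0.3215  0.1025] scoop o [ 0.5584 -0.3726  0.0016] yaw,p,roll [-47.9    0.47  -0.05] lip [ 0.5893 -0.4067  0.0022] tray-o [ 0.0408 -0.296   0.0016] F [ 0.1  0.3 -0. ] w 0.0943 q [-0.69  0.28  1.74 -0.04  0.93 -1.4 ]
t: 3.55
tcp_pos: [0.5142, -0.325, 0.1053]
ee_rot: [1.2, 2.694, -0.125]
ft_force: [-0.0, -0.6, -1.3]
width: 0.0337
grip_force: 0.0
t 3.5 tcp [ 0.5142 -0.325   0.1053] scoop o [ 0.5606 -0.3767  0.0049] yaw,p,roll [-4.801e+01  9.000e-02 -1.000e-02] lip [ 0.5914 -0.4109  0.0059] tray-o [ 0.0436 -0.2996  0.0049] F [-0.  -0.6 -1.3] w 0.0337 q [-0.69  0.28  1.73 -0.04  0.92 -1.4 ]
-0.0237 -0.0008 -0.1125 -0.0 -0.1 -0.0
```

```bash

python3 -m handwheel '0 0 0 0 0 0 0;0 0 0 0 0 0 0;0 0 0 0 0 0 0;0 0 0 0 0 0 0' 50
python3 -c "from h import *;cur()"
python3 -m handwheel '-0.003 0 -0.015 0 0 0 0;-0.006 0 -0.03 0 0 0 0;-0.012 0 -0.06 0 0 0 0;-0.018 0 -0.085 0 0 0 0;-0.0237 0 -0.1125 0 0 0 0;-0.0237 0 -0.1125 0 0 0 0;-0.0237 0 -0.1125 0 0 0 0' 50
python3 -c "from h import *;cur()
rows([scoop(T(-.061,.039,.12),TY,0),scoop(T(-.061,.039,.03),TY,0)])"
```

```text
t: 3.95
tcp_pos: [0.5142, -0.325, 0.1053]
ee_rot: [1.2, 2.694, -0.125]
ft_force: [0.4, -0.0, 0.2]
width: 0.0199
grip_force: 50.0
t 4.0 tcp [ 0.5142 -0.325   0.1053] scoop o [ 0.5607 -0.3766  0.0049] yaw,p,roll [-4.801e+01  9.000e-02 -1.000e-02] lip [ 0.5914 -0.4108  0.0059] tray-o [ 0.0436 -0.2996  0.0049] F [ 0.4 -0.   0.2] w 0.0199 q [-0.69  0.28  1.73 -0.04  0.92 -1.4 ]
t: 4.65
tcp_pos: [0.514, -0.3248, 0.2199]
ee_rot: [1.2, 2.694, -0.125]
ft_force: [-0.1, 0.5, -2.0]
width: 0.0197
grip_force: 50.0
t 4.7 tcp [ 0.514  -0.3248  0.2199] scoop o [ 0.5605 -0.3764  0.1195] yaw,p,roll [-4.801e+01  1.100e-01 -1.000e-02] lip [ 0.5912 -0.4106  0.1204] tray-o [ 0.0434 -0.2994  0.1195] F [-0.1  0.5 -2. ] w 0.0197 q [-0.69  0.15  1.63 -0.03  1.15 -1.41]
0.2726 0.1536 -0.0579 -8.1 -0.1 -38.1
0.2912 0.1536 0.0302 -8.1 -0.1 -38.1
```

```bash

python3 -m handwheel '0.03 0.016 -0.02 -0.8 0 -4 0;0.06 0.033 -0.03 -1.7 0 -8 0;0.09 0.05 -0.04 -2.5 0 -12 0;0.12 0.067 -0.045 -3.5 0 -17 0;0.15 0.084 -0.05 -4.5 0 -21 0;0.18 0.1 -0.055 -5.5 0 -25 0;0.21 0.118 -0.06 -6.3 0 -30 0;0.24 0.135 -0.06 -7.3 0 -34 0;0.272 0.153 -0.058 -8.1 0 -38 0;0.272 0.153 -0.058 -8.1 0 -38 0' 50 >/dev/null
python3 -m handwheel '0 0 0 0 0 0 0' 50 >/dev/null
python3 -c "from h import *;cur()
rows([scoop(T(-.063,.039,.03),TY,0),scoop(T(-.063,.039,.01),TY,0)])
from cell import snapshot
a=snapshot('top')['color'][:,:,::-1];a=cv2.resize(a[170:315,270:420],None,fx=4,fy=4);cv2.imwrite('pics/t1.png',a)"
```

```text
t 5.8 tcp [ 0.4404 -0.0153  0.2186] scoop o [ 0.5086 -0.0261  0.118 ] yaw,p,roll [-9.09  0.3   0.05] lip [ 0.5541 -0.0334  0.1187] tray-o [-0.0628  0.0384  0.118 ] F [ 0.6 -0.8 -1.5] w 0.0199 q [-0.25 -0.23  2.    0.02  1.17 -1.66]
0.0186 0.0005 0.0863 0.0 -0.3 -0.1
0.0227 0.0005 0.1059 0.0 -0.3 -0.1
```

View pics/t1.png

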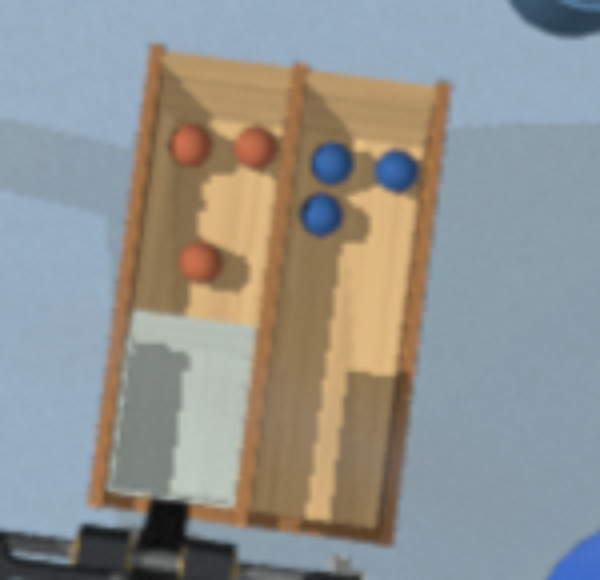

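The scoop hangs over the clay lane, with its lip from (137,310) to (257,327) in the crop. I'll check that against the model.

```bash
python3 -c "
from h import *
a,b=[plane('top',(270+x/4-.4,170+y/4-.4),.118) for x,y in((137,310),(257,327))]
print(a,b,(a+b)/2,np.linalg.norm(a-b),np.degrees(np.arctan2(*(a-b)[:2])))"
```

```text
[ 0.55705312 -0.00551172  0.118     ] [ 0.54684972 -0.06529203  0.118     ] [ 0.55195142 -0.03540187  0.118     ] 0.060644828356164276 9.686000284225951
```

```bash

python3 -m handwheel '0.006 0.001 0.03 0 0 0 0;0.012 0.002 0.06 0 -0.3 0 0;0.0186 0.002 0.086 0 -0.3 -0.1 0;0.0207 0.002 0.096 0 -0.3 -0.1 0;0.0227 0.002 0.105 0 -0.3 -0.1 0;0.0227 0.002 0.105 0 -0.3 -0.1 0;0.0227 0.002 0.105 0 -0.3 -0.1 0' 50
python3 -c "from h import *;cur()"
python3 -m handwheel '0.0002 0 0.001 0 0 0 0;0.0004 0 0.002 0 0 0 0;0.0006 0 0.003 0 0 0 0;0.0006 0 0.003 0 0 0 0' 50
python3 -c "from h import *;cur()"
```

```text
t: 6.5
tcp_pos: [0.4429, -0.0143, 0.1146]
ee_rot: [0.232, 2.917, -0.024]
ft_force: [0.6, -0.1, -0.7]
width: 0.0195
grip_force: 50.0
t 6.5 tcp [ 0.4429 -0.0143  0.1146] scoop o [ 0.5123 -0.0253  0.0147] yaw,p,roll [-9.09 -0.36  0.03] lip [ 0.5577 -0.0326  0.016 ] tray-o [-0.0593  0.0398  0.0147] F [ 0.6 -0.1 -0.7] w 0.0195 q [-0.24 -0.09  2.12  0.02  0.9  -1.67]
t: 6.9
tcp_pos: [0.4419, -0.0137, 0.1106]
ee_rot: [0.231, 2.919, -0.024]
ft_force: [-0.4, 0.0, -1.2]
width: 0.02
grip_force: 50.0
t 6.9 tcp [ 0.4419 -0.0137  0.1106] scoop o [ 0.5111 -0.0246  0.0106] yaw,p,roll [-9.05 -0.26  0.04] lip [ 0.5565 -0.0319  0.0118] tray-o [-0.0606  0.0402  0.0106] F [-0.4  0.  -1.2] w 0.02 q [-0.24 -0.09  2.13  0.02  0.89 -1.67]
```

```bash

python3 -m handwheel '0.0002 0 0.001 0 0.8 0 0;0.0005 0 0.0022 0 0.8 0 0;0.0007 0 0.0035 0 0.8 0 0;0.0007 0 0.0035 0 0.8 0 0' 50 >/dev/null
python3 -c "from h import *;cur()"
python3 -m handwheel '0.0002 0 0.001 0 0 0 0;0.0004 0 0.002 0 0 0 0;0.0004 0 0.002 0 0 0 0' 50
python3 -c "from h import *;cur()"
```

```text
t 7.3 tcp [ 0.4422 -0.0138  0.1071] scoop o [ 0.51   -0.0245  0.0062] yaw,p,roll [-9.05  0.53  0.04] lip [ 0.5555 -0.0318  0.0067] tray-o [-0.0616  0.0402  0.0062] F [ 0.2 -0.3 -0.9] w 0.0197 q [-0.24 -0.07  2.12  0.02  0.89 -1.66]
t: 7.6
tcp_pos: [0.4433, -0.0141, 0.1066]
ee_rot: [0.232, 2.93, -0.023]
ft_force: [-4.4, 1.2, 9.1]
width: 0.0196
grip_force: 50.0
t 7.6 tcp [ 0.4433 -0.0141  0.1066] scoop o [ 0.5114 -0.0249  0.0058] yaw,p,roll [-9.05  0.36  0.03] lip [ 0.5569 -0.0321  0.0065] tray-o [-0.0602  0.0401  0.0058] F [-4.4  1.2  9.1] w 0.0196 q [-0.24 -0.07  2.12  0.02  0.89 -1.66]
```

```bash

python3 -c "from h import *
s=R.from_euler('z',TY,degrees=True).apply([1,0,0])
from cell import get_state
g=get_state();p0=g['tcp_pos'];r=R.from_rotvec(g['ee_rot']);u=np.array([0,0,.0013])
rows([(p0+u+s*d,r) for d in (0,.01,.09,.109)],p0,r)"
```

```text
-0.0003 0.0000 -0.0013 0.0 0.0 0.0
-0.0101 0.0000 0.0007 0.0 0.0 0.0
-0.0884 0.0000 0.0169 0.0 0.0 0.0
-0.1070 0.0000 0.0207 0.0 0.0 0.0
```

```bash

python3 -m handwheel '-0.005 0 -0.0003 0 0 0 0;-0.01 0 0.0007 0 0 0 0;-0.02 0 0.0028 0 0 0 0;-0.03 0 0.0049 0 0 0 0;-0.04 0 0.0069 0 0 0 0;-0.05 0 0.009 0 0 0 0;-0.06 0 0.011 0 0 0 0;-0.07 0 0.0131 0 0 0 0;-0.08 0 0.0152 0 0 0 0;-0.088 0 0.0169 0 0 0 0' 50
python3 -c "from h import *;cur()"
python3 -m handwheel '-0.006 0 0.0013 0 0 0 0;-0.011 0 0.0023 0 0 0 0;-0.015 0 0.0031 0 0 0 0;-0.015 0 0.0031 0 0 0 0' 50
python3 -c "from h import *;cur()
from cell import snapshot
a=snapshot('top')['color'][:,:,::-1];a=cv2.resize(a[170:315,270:420],None,fx=3,fy=3)
b=snapshot('side')['color'][:,:,::-1];b=cv2.resize(b[220:320,250:400],None,fx=3,fy=3);cv2.imwrite('pics/t2.png',np.vstack([a,b])[:600] if 0 else np.hstack([a[:,:400],np.vstack([b,b[:135]*0])[:,:400]]))"
```

```text
t: 8.6
tcp_pos: [0.5321, -0.0282, 0.1067]
ee_rot: [0.232, 2.931, -0.023]
ft_force: [-4.5, 0.8, 9.4]
width: 0.0196
grip_force: 50.0
t 8.6 tcp [ 0.5321 -0.0282  0.1067] scoop o [ 0.6001 -0.039   0.0059] yaw,p,roll [-9.05  0.45  0.03] lip [ 0.6455 -0.0462  0.0065] tray-o [0.0295 0.0401 0.0059] F [-4.5  0.8  9.4] w 0.0196 q [-0.22  0.13  1.91  0.02  0.9  -1.65]
t: 9.0
tcp_pos: [0.5474, -0.0306, 0.1066]
ee_rot: [0.232, 2.93, -0.023]
ft_force: [-0.5, 0.5, 4.8]
width: 0.02
grip_force: 50.0
t 9.0 tcp [ 0.5474 -0.0306  0.1066] scoop o [ 0.6155 -0.0414  0.0059] yaw,p,roll [-9.05  0.39  0.04] lip [ 0.6609 -0.0487  0.0065] tray-o [0.0452 0.0401 0.0059] F [-0.5  0.5  4.8] w 0.02 q [-0.22  0.16  1.88  0.02  0.9  -1.64]
```

View pics/t2.png

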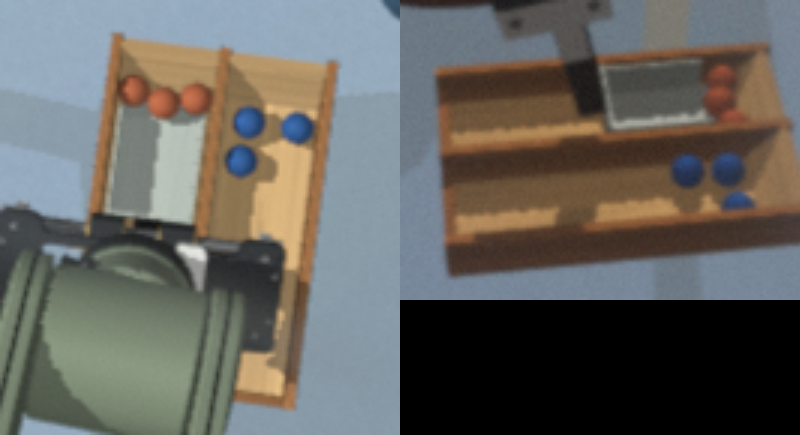

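The three clay balls sit in a row right at the lip, against the end slope. I'll push until the lip touches the slope.

```bash

python3 -m handwheel '-0.002 0 0.0004 0 0 0 0;-0.004 0 0.0008 0 0 0 0;-0.005 0 0.001 0 0 0 0;-0.006 0 0.0012 0 0 0 0;-0.006 0 0.0012 0 0 0 0' 50
cat >> h.py <<'E'
def climb(l0,z0,hs,y,off=.0,bias=0.):
    out=[]
    for h in hs: out.append(lip(T(l0+h/np.tan(np.radians(50))-off,y,z0+h),TY,bias-np.degrees(np.arcsin(h/.095))))
    return out
E
python3 -c "from h import *;cur()"
```

```text
t: 9.6
tcp_pos: [0.552, -0.0313, 0.1068]
ee_rot: [0.232, 2.932, -0.022]
ft_force: [-5.7, 1.3, 10.3]
width: 0.0198
grip_force: 50.0
t 9.6 tcp [ 0.552  -0.0313  0.1068] scoop o [ 0.6198 -0.0421  0.0059] yaw,p,roll [-9.05  0.51  0.03] lip [ 0.6653 -0.0493  0.0065] tray-o [0.0495 0.0401 0.0059] F [-5.7  1.3 10.3] w 0.0198 q [-0.22  0.17  1.87  0.02  0.91 -1.64]
```

```bash
python3 -c "from h import *
rows(climb(.0965,.0068,[.002,.005,.01,.015,.02,.025,.028],.0401,0,.4)+[lip(T(.105,.0401,.06),TY,-22),lip(T(.09,.0401,.12),TY,-22),lip(T(.06,.0401,.18),TY,-20)])"
```

```text
-0.0003 0.0000 0.0004 0.0 -1.3 -0.0
0.0004 0.0000 0.0010 0.0 -3.1 -0.0
0.0012 0.0000 0.0023 0.0 -6.1 -0.0
0.0018 0.0000 0.0040 0.0 -9.2 -0.0
0.0022 0.0000 0.0060 0.0 -12.3 -0.0
0.0023 0.0000 0.0083 0.0 -15.4 -0.0
0.0022 0.0000 0.0099 0.0 -17.2 -0.0
0.0194 0.0000 -0.0060 0.0 -22.5 -0.0
0.0222 0.0000 -0.0678 0.0 -22.5 -0.0
0.0369 0.0001 -0.1371 0.0 -20.5 -0.0
```

```bash

python3 -m handwheel '-0.0003 0 0.0004 0 -1.3 0 0;0.0004 0 0.001 0 -3.1 0 0;0.0012 0 0.0023 0 -6 0 0;0.0015 0 0.003 0 -7.6 0 0;0.0018 0 0.004 0 -9.2 0 0;0.002 0 0.005 0 -10.8 0 0;0.0022 0 0.006 0 -12.3 0 0;0.0023 0 0.0083 0 -15.4 0 0;0.0022 0 0.0099 0 -17.2 0 0;0.0022 0 0.0099 0 -17.2 0 0' 50
python3 -c "from h import *;cur()
from cell import snapshot
a=snapshot('top')['color'][:,:,::-1];a=cv2.resize(a[170:315,270:420],None,fx=3,fy=3)
b=snapshot('side')['color'][:,:,::-1];b=cv2.resize(b[220:320,250:400],None,fx=3,fy=3);cv2.imwrite('pics/t3.png',np.hstack([a[:,:400],np.vstack([b,b[:135]*0])[:,:400]]))"
```

```text
t: 10.6
tcp_pos: [0.5502, -0.031, 0.0946]
ee_rot: [0.209, 2.635, -0.052]
ft_force: [-0.2, 0.4, 0.2]
width: 0.02
grip_force: 50.0
t 10.6 tcp [ 0.5502 -0.031   0.0946] scoop o [ 0.6444 -0.0459  0.0184] yaw,p,roll [ -9.09 -16.62   0.06] lip [ 0.6876 -0.0529  0.0325] tray-o [0.0744 0.0401 0.0184] F [-0.2  0.4  0.2] w 0.02 q [-0.24  0.06  2.11  0.08  0.48 -1.71]
```

View pics/t3.png

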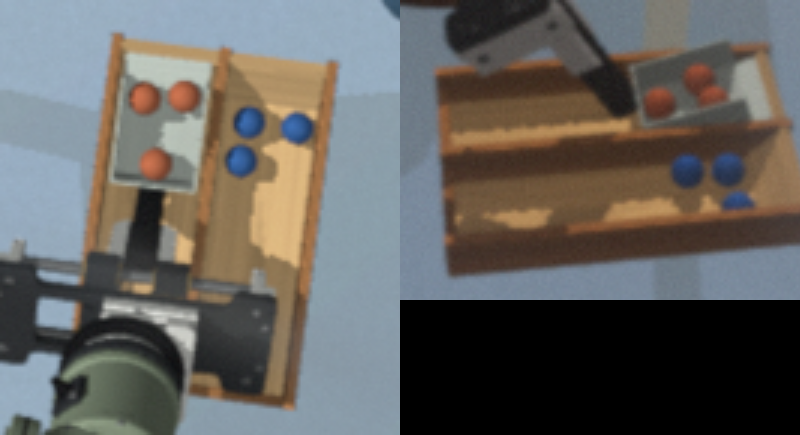

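All three clay balls are in the pan, with the near one already at its back wall. Next I'll lift and carry them to the pot.

```bash
cat >> h.py <<'E'
POT=np.array([.523,.357,.112]);TIN=np.array([.5265,.1894,.102])
def over(c,yaw,back,dz,p):
    return lip(c+R.from_euler('z',yaw,degrees=True).apply([-back,0,dz]),yaw,p)
def path(n,a,b): # interp of lip poses ((pos),yaw,p)
    return [lip(np.array(a[0])+(np.array(b[0])-a[0])*k/n,a[1]+(b[1]-a[1])*k/n,a[2]+(b[2]-a[2])*k/n) for k in range(1,n+1)]
E
python3 -c "from h import *
a=(T(.113,.0401,.032),TY,-17);b=(T(.08,.0401,.2),TY,-18)
print('lift');rows(path(4,a,b))
d=POT+R.from_euler('z',34,degrees=True).apply([-.02,0,.05])
P=path(4,a,b)[-1]
print('carry');rows(path(10,b,(d,34,-18)),*P)"
```

```text
lift
-0.0064 -0.0000 -0.0419 0.0 -0.7 -0.1
-0.0187 0.0000 -0.0823 0.0 -1.0 -0.1
-0.0310 0.0001 -0.1227 0.0 -1.2 -0.1
-0.0433 0.0001 -0.1632 0.0 -1.5 -0.1
carry
0.0192 0.0260 -0.0067 -2.2 -0.0 -3.7
0.0376 0.0520 -0.0130 -4.3 0.0 -7.5
0.0554 0.0782 -0.0189 -6.5 0.0 -11.2
0.0726 0.1045 -0.0244 -8.6 0.0 -14.9
0.0891 0.1311 -0.0295 -10.8 0.0 -18.6
0.1049 0.1579 -0.0342 -12.9 0.0 -22.4
0.1201 0.1851 -0.0386 -15.1 -0.0 -26.1
0.1347 0.2127 -0.0427 -17.2 0.0 -29.8
0.1488 0.2408 -0.0464 -19.4 0.0 -33.5
0.1623 0.2693 -0.0498 -21.5 0.0 -37.3
```

```bash

python3 -m handwheel '-0.002 0 -0.01 0 -0.2 0 0;-0.004 0 -0.025 0 -0.5 0 0;-0.0064 0 -0.042 0 -0.7 0 0;-0.0125 0 -0.062 0 -0.8 0 0;-0.0187 0 -0.082 0 -1 0 0;-0.025 0 -0.103 0 -1 0 0;-0.031 0 -0.123 0 -1.2 0 0;-0.039 0 -0.15 0 -1.4 0 0;-0.043 0 -0.163 0 -1.5 0 0;-0.043 0 -0.163 0 -1.5 0 0' 50 >/dev/null
python3 -m handwheel '0.006 0.008 -0.002 -0.7 0 -1.2 0;0.019 0.026 -0.0067 -2.2 0 -3.7 0;0.0376 0.052 -0.013 -4.3 0 -7.5 0;0.0554 0.0782 -0.0189 -6.5 0 -11.2 0;0.0726 0.1045 -0.0244 -8.6 0 -14.9 0;0.0891 0.1311 -0.0295 -10.8 0 -18.6 0;0.1049 0.1579 -0.0342 -12.9 0 -22.4 0;0.1201 0.1851 -0.0386 -15.1 0 -26.1 0;0.1347 0.2127 -0.0427 -17.2 0 -29.8 0;0.142 0.227 -0.0445 -18.3 0 -31.6 0' 50 >/dev/null
python3 -m handwheel '0 0 0 0 0 0 0;0 0 0 0 0 0 0' 50 >/dev/null
python3 -c "from h import *;cur()
d=POT+R.from_euler('z',34,degrees=True).apply([-.02,0,.05])
rows([lip(d,34,-18)])"

```

```text
t 12.9 tcp [0.4026 0.2219 0.2248] scoop o [0.4887 0.2668 0.1508] yaw,p,roll [ 2.751e+01 -1.796e+01  2.000e-02] lip [0.5273 0.2869 0.166 ] tray-o [-0.1284  0.3246  0.1508] F [ 0.8  0.3 -1.9] w 0.0196 q [ 0.22 -0.42  2.19  0.17  0.86 -1.9 ]
-0.0063 0.0460 0.0083 -3.2 -0.0 -5.6
```

```bash

python3 -m handwheel '-0.001 0.01 0.002 -0.7 0 -1.2 0;-0.003 0.025 0.005 -1.7 0 -3 0;-0.005 0.039 0.007 -2.7 0 -4.7 0;-0.0063 0.046 0.0083 -3.2 0 -5.6 0;-0.0063 0.046 0.0083 -3.2 0 -5.6 0;-0.0063 0.046 0.0083 -3.2 0 -5.6 0' 50 >/dev/null
python3 -c "from h import *;cur()
f=lambda dz,p,b=.02:over(POT,34,b,dz,p)
rows([f(.04,-9),f(.02,0),f(.012,5),f(.012,10),f(.012,17),f(.012,25),f(.012,33),f(.012,41),f(.012,48)])"

```

```text
t 13.5 tcp [0.3912 0.2673 0.2225] scoop o [0.472  0.3216 0.1489] yaw,p,roll [ 33.94 -18.14  -0.06] lip [0.508  0.3458 0.1642] tray-o [-0.1535  0.376   0.1489] F [-0.4 -0.7 -2.6] w 0.02 q [ 0.32 -0.37  2.17  0.18  0.84 -1.92]
-0.0132 0.0006 -0.0033 -0.1 9.1 -0.0
-0.0250 0.0007 0.0044 -0.1 18.1 -0.1
-0.0337 0.0007 0.0075 -0.1 23.1 -0.1
-0.0467 0.0007 0.0048 -0.1 28.1 -0.1
-0.0653 0.0007 0.0029 -0.1 35.1 -0.1
-0.0865 0.0007 0.0036 -0.1 43.1 -0.1
-0.1075 0.0007 0.0072 -0.1 51.1 -0.1
-0.1277 0.0008 0.0137 -0.1 59.1 -0.1
-0.1445 0.0008 0.0217 -0.1 66.1 -0.1
```

```bash

python3 -m handwheel '-0.013 0 -0.003 0 9 0 0;-0.013 0 -0.003 0 9 0 0;-0.025 0 0.0044 0 18 0 0;-0.025 0 0.0044 0 18 0 0;-0.0337 0 0.0075 0 23 0 0;-0.0467 0 0.0048 0 28 0 0;-0.056 0 0.004 0 31.5 0 0;-0.0653 0 0.0029 0 35 0 0;-0.076 0 0.003 0 39 0 0;-0.0865 0 0.0036 0 43 0 0' 50 >/dev/null
python3 -c "from h import *;cur()
f=lambda dz,p,b=.02:over(POT,34,b,dz,p)
rows([f(.012,33),f(.012,41),f(.012,48)])"

```

```text
t 14.5 tcp [0.4567 0.3111 0.2656] scoop o [0.4749 0.3233 0.1455] yaw,p,roll [ 3.394e+01  2.444e+01 -1.000e-02] lip [0.51   0.3469 0.1273] tray-o [-0.1509  0.3782  0.1455] F [ 0.6  1.  -1.6] w 0.0196 q [ 0.46  0.28  1.38 -0.03  1.7  -1.71]
-0.0163 0.0010 -0.0084 0.0 8.6 -0.1
-0.0356 0.0011 -0.0173 0.0 16.6 -0.1
-0.0534 0.0011 -0.0228 0.0 23.6 -0.1
```

```bash

python3 -m handwheel '-0.008 0.001 -0.004 0 4 0 0;-0.0163 0.001 -0.0084 0 8.6 0 0;-0.0163 0.001 -0.0084 0 8.6 0 0;-0.0356 0.001 -0.0173 0 16.6 0 0;-0.0356 0.001 -0.0173 0 16.6 0 0;-0.0534 0.001 -0.0228 0 23.6 0 0;-0.0534 0.001 -0.0228 0 23.6 0 0;-0.0534 0.001 -0.0228 0 23.6 0 0;-0.0534 0.001 -0.0228 0 23.6 0 0;-0.0534 0.001 -0.0228 0 23.6 0 0' 50 >/dev/null
python3 -c "from h import *;cur()
f=lambda dz,p,b=.02:over(POT,34,b,dz,p)
rows([f(.03,20,.03),f(.06,0,.06),f(.09,0,.1)])
from cell import snapshot
a=snapshot('side')['color'][:,:,::-1];a=a[60:360,180:480];cv2.imwrite('pics/t4.png',cv2.resize(a,None,fx=2,fy=2))
"

```

```text
t 15.5 tcp [0.5019 0.3429 0.2785] scoop o [0.479  0.3273 0.1596] yaw,p,roll [33.83 47.87 -0.12] lip [0.5052 0.3449 0.1262] tray-o [-0.1475  0.3828  0.1596] F [-0.  -0.4 -1.5] w 0.0196 q [ 0.49  0.7   0.87 -0.08  2.2  -1.7 ]
0.0621 -0.0003 0.0494 -0.0 -27.9 -0.1
0.1175 -0.0004 0.0939 -0.1 -47.9 -0.1
0.1675 -0.0005 0.0930 -0.1 -47.9 -0.1
```

View pics/t4.png

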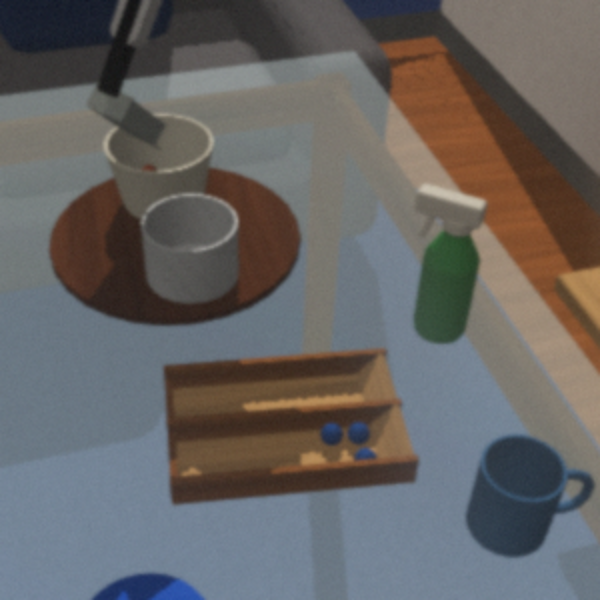

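The pour worked: the clay lane is empty and brown shows in the pot. Backing out, then on to the marble lane.

```bash

python3 -m handwheel '0.02 0 0.016 0 -8 0 0;0.04 0 0.033 0 -16 0 0;0.0621 0 0.0494 0 -24 0 0;0.08 0 0.065 0 -32 0 0;0.1 0 0.08 0 -40 0 0;0.1175 0 0.094 0 -47.9 0 0;0.145 0 0.0935 0 -47.9 0 0;0.1675 0 0.093 0 -47.9 0 0;0.1675 0 0.093 0 -47.9 0 0' 50 >/dev/null
python3 -c "from h import *;cur()
a=lip(T(0,-.039,.19),TY,0)
print(a[0]);rows([a,scoop(T(-.05,-.037,.1),TY,.3)])
from cell import snapshot
im=snapshot('top')['color'][:,:,::-1];cv2.imwrite('pics/t5full.png',im)
h=cv2.cvtColor(im.copy(),cv2.COLOR_BGR2HSV)[225:320,85:165];m=((h[:,:,0]<12)&(h[:,:,1]>90)).astype(np.uint8)
print(cv2.connectedComponentsWithStats(m)[2:])
"

```

```text
t 16.4 tcp [0.3427 0.2362 0.3018] scoop o [0.4006 0.2747 0.2014] yaw,p,roll [33.89  0.05 -0.17] lip [0.4388 0.3003 0.2024] tray-o [-0.2167  0.3185  0.2014] F [ 0.8  0.5 -2.5] w 0.0198 q [ 0.36 -0.36  1.93  0.05  1.37 -1.81]
[ 0.4443116  -0.09427304  0.2893    ]
0.1006 -0.3309 -0.0075 8.7 0.0 42.0
0.1201 -0.3268 0.0789 8.6 0.3 42.0
(array([[   0,    0,   80,   95, 6396],
       [  26,    0,   20,   11,   78],
       [  38,    0,    2,    2,    3],
       [  43,    0,    1,    1,    1],
       [  45,    0,   35,   33,  382],
       [  55,   10,    1,    1,    1],
       [  41,   21,   10,   11,   83],
       [  77,   25,    1,    1,    1],
       [  77,   33,    3,    5,    8],
       [  79,   40,    1,    2,    2],
       [  64,   43,    8,   10,   66],
       [  79,   43,    1,    1,    1],
       [  27,   45,   11,   11,   92],
       [  79,   46,    1,    4,    4],
       [  70,   54,   10,   19,   58],
       [  25,   66,   55,   29,  417],
       [  78,   67,    1,    1,    1],
       [  78,   74,    2,    1,    2],
       [  64,   79,    1,    1,    1],
       [  64,   81,    2,    1,    2],
       [  74,   80,    1,    1,    1]], dtype=int32), array([[36.25500313, 47.48936836],
       [34.8974359 ,  5.02564103],
       [38.66666667,  0.33333333],
       [43.        ,  0.        ],
       [67.57068063, 10.08115183],
       [55.        , 10.        ],
       [45.5060241 , 26.18072289],
       [77.        , 25.        ],
       [78.125     , 35.375     ],
       [79.        , 40.5       ],
       [67.71212121, 47.15151515],
       [79.        , 43.        ],
       [32.04347826, 50.13043478],
       [79.        , 47.5       ],
       [75.62068966, 63.06896552],
       [53.30455635, 82.71223022],
       [78.        , 67.        ],
       [78.5       , 74.        ],
       [64.        , 79.        ],
       [64.5       , 81.        ],
       [74.        , 80.        ]]))
```

All three clay balls are in the pot, at crop blobs (45,26), (68,47) and (32,50). On to the marbles.

```bash

python3 -m handwheel '0.01 -0.033 -0.001 0.9 0 4.2 0;0.02 -0.066 -0.002 1.8 0 8.4 0;0.03 -0.1 -0.002 2.6 0 12.6 0;0.04 -0.133 -0.003 3.5 0 16.8 0;0.05 -0.166 -0.004 4.4 0 21 0;0.06 -0.2 -0.005 5.2 0 25.2 0;0.07 -0.232 -0.005 6.1 0 29.4 0;0.08 -0.265 -0.006 7 0 33.6 0;0.09 -0.298 -0.007 7.8 0 37.8 0;0.1 -0.33 -0.0075 8.7 0 42 0' 50 >/dev/null
python3 -m handwheel '0 0 0 0 0 0 0;0 0 0 0 0 0 0' 50 >/dev/null
python3 -c "from h import *;cur()
rows([scoop(T(-.052,-.038,.10),TY,.4),scoop(T(-.052,-.038,.03),TY,.4),scoop(T(-.052,-.038,.011),TY,.4),scoop(T(-.052,-.038,.0065),TY,.4)])
"

```

```text
t 17.7 tcp [ 0.4455 -0.0928  0.2853] scoop o [ 0.5133 -0.1038  0.1843] yaw,p,roll [-9.02  0.52 -0.16] lip [ 0.5588 -0.111   0.1849] tray-o [-0.046  -0.0376  0.1843] F [ 0.   0.2 -1.8] w 0.0197 q [-0.43 -0.25  1.88  0.05  1.32 -1.86]
0.0229 -0.0004 0.0815 -0.2 -0.1 0.0
0.0369 -0.0003 0.1501 -0.2 -0.1 0.0
0.0407 -0.0002 0.1688 -0.2 -0.1 0.0
0.0416 -0.0002 0.1732 -0.2 -0.1 0.0
```

```bash

python3 -m handwheel '0.012 0 0.041 -0.2 0 0 0;0.0229 0 0.0815 -0.2 0 0 0;0.03 0 0.115 -0.2 0 0 0;0.0369 0 0.15 -0.2 0 0 0;0.039 0 0.16 -0.2 0 0 0;0.0407 0 0.1688 -0.2 0 0 0;0.0407 0 0.1688 -0.2 0 0 0;0.0407 0 0.1688 -0.2 0 0 0' 50 >/dev/null
python3 -c "from h import *;cur()"
python3 -m handwheel '0.0002 0 0.001 0 0 0 0;0.0005 0 0.0022 0 0 0 0;0.0008 0 0.0035 0 0 0 0;0.0008 0 0.0035 0 0 0 0' 50 >/dev/null
python3 -c "from h import *;cur()"

```

```text
t 18.5 tcp [ 0.4408 -0.0926  0.114 ] scoop o [ 0.5091 -0.1034  0.0133] yaw,p,roll [-8.91  0.27 -0.06] lip [ 0.5546 -0.1105  0.0141] tray-o [-0.0502 -0.0379  0.0133] F [ 0.2 -0.6 -0.9] w 0.02 q [-0.44 -0.07  2.1   0.07  0.91 -1.89]
t 18.9 tcp [ 0.4392 -0.0923  0.1087] scoop o [ 0.5072 -0.103   0.0079] yaw,p,roll [-8.95  0.44 -0.01] lip [ 0.5527 -0.1101  0.0085] tray-o [-0.0521 -0.0377  0.0079] F [-0.7  0.3 -1.6] w 0.0199 q [-0.44 -0.06  2.1   0.07  0.9  -1.9 ]
```

```bash

python3 -c "from h import *
rows([scoop(T(-.052,-.038,.006),TY,.45),scoop(T(.049,-.038,.006),TY,.45),scoop(T(.051,-.038,.006),TY,.45)])"

```

```text
0.0002 -0.0002 0.0018 0.0 0.0 0.1
-0.0987 -0.0003 0.0221 0.0 0.0 0.1
-0.1007 -0.0003 0.0225 0.0 0.0 0.1
```

```bash

python3 -m handwheel '0.0002 0 0.0022 0 0 0 0;-0.01 0 0.0043 0 0 0 0;-0.02 0 0.0063 0 0 0 0;-0.03 0 0.0083 0 0 0 0;-0.04 0 0.0104 0 0 0 0;-0.05 0 0.0124 0 0 0 0;-0.06 0 0.0145 0 0 0 0;-0.07 0 0.0165 0 0 0 0;-0.08 0 0.0185 0 0 0 0;-0.088 0 0.0202 0 0 0 0' 50
python3 -m handwheel '-0.005 0 0.001 0 0 0 0;-0.009 0 0.0019 0 0 0 0;-0.012 0 0.0025 0 0 0 0;-0.014 0 0.0029 0 0 0 0;-0.015 0 0.0031 0 0 0 0;-0.015 0 0.0031 0 0 0 0' 50
python3 -c "from h import *;cur()
from cell import snapshot
a=snapshot('top')['color'][:,:,::-1];a=cv2.resize(a[170:315,270:420],None,fx=3,fy=3)
b=snapshot('side')['color'][:,:,::-1];b=cv2.resize(b[220:320,250:400],None,fx=3,fy=3);cv2.imwrite('pics/t6.png',np.hstack([a[:,:400],np.vstack([b,b[:135]*0])[:,:400]]))"

```

```text
t: 19.9
tcp_pos: [0.5293, -0.1064, 0.1065]
ee_rot: [0.229, 2.932, -0.023]
ft_force: [-2.8, 0.3, 3.0]
width: 0.0198
grip_force: 50.0
t: 20.5
tcp_pos: [0.5419, -0.1083, 0.1069]
ee_rot: [0.229, 2.936, -0.023]
ft_force: [-9.9, 0.6, 12.5]
width: 0.0199
grip_force: 50.0
t 20.5 tcp [ 0.5419 -0.1083  0.1069] scoop o [ 0.6094 -0.119   0.0058] yaw,p,roll [-8.92  0.67 -0.01] lip [ 0.6549 -0.1261  0.0062] tray-o [ 0.0514 -0.0375  0.0058] F [-9.9  0.6 12.5] w 0.0199 q [-0.38  0.17  1.86  0.05  0.92 -1.82]
```

View pics/t6.png

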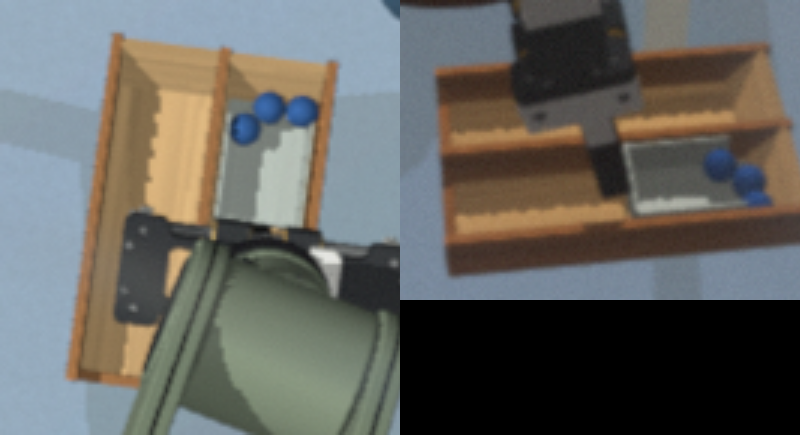

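One marble is in the pan and two rest on the lip and slope, which the lip now touches. I'll climb as I did for the clay.

```bash
python3 -c "from h import *
rows(climb(.0967,.0066,[.002,.005,.01,.015,.02,.025,.028],-.0375,0,.4))"
```

```text
0.0016 0.0001 0.0003 0.0 -1.5 0.1
0.0023 0.0001 0.0009 0.0 -3.3 0.1
0.0031 0.0001 0.0022 0.0 -6.3 0.1
0.0038 0.0001 0.0039 0.0 -9.3 0.1
0.0041 0.0001 0.0059 0.0 -12.4 0.1
0.0042 0.0001 0.0083 0.0 -15.5 0.1
0.0041 0.0001 0.0099 0.0 -17.4 0.1
```

```bash

python3 -m handwheel '0.001 0 0.0003 0 -1.5 0 0;0.0015 0 0.0009 0 -3.3 0 0;0.0023 0 0.0022 0 -6.3 0 0;0.0026 0 0.003 0 -7.8 0 0;0.003 0 0.0039 0 -9.3 0 0;0.0032 0 0.005 0 -10.8 0 0;0.0035 0 0.0059 0 -12.4 0 0;0.0038 0 0.0083 0 -15.5 0 0;0.0038 0 0.0099 0 -17.4 0 0;0.0038 0 0.0099 0 -17.4 0 0' 50
python3 -c "from h import *;cur()
from cell import snapshot
a=snapshot('top')['color'][:,:,::-1];cv2.imwrite('pics/t7f.png',a);a=a[170:315,270:420]
h=cv2.cvtColor(a.copy(),cv2.COLOR_BGR2HSV);m=((h[:,:,0]>105)&(h[:,:,0]<125)&(h[:,:,1]>150)).astype(np.uint8)
n,_,s,c=cv2.connectedComponentsWithStats(m);print(s,c)
a=(T(.119,-.0375,.032),TY,-17);b=(T(.08,-.0375,.2),TY,-18)
print('lift');rows(path(4,a,b))
d=TIN+R.from_euler('z',20,degrees=True).apply([-.02,0,.06])
P=path(4,a,b)[-1]
print('carry');rows(path(10,b,(d,20,-18)),*P)"
```

```text
t: 21.6
tcp_pos: [0.5391, -0.1072, 0.0944]
ee_rot: [0.206, 2.633, -0.051]
ft_force: [-8.8, 1.8, 6.3]
width: 0.0199
grip_force: 50.0
t 21.6 tcp [ 0.5391 -0.1072  0.0944] scoop o [ 0.6335 -0.1219  0.0184] yaw,p,roll [ -8.95 -16.74   0.07] lip [ 0.6767 -0.1287  0.0326] tray-o [ 0.0756 -0.0366  0.0184] F [-8.8  1.8  6.3] w 0.0199 q [-0.43  0.06  2.11  0.28  0.5  -2.06]
[[    0     0   150   145 21512]
 [   92    32    10     9    60]
 [   75    53     9     9    64]
 [   87    54     9     9    64]
 [  138   139    12     6    50]] [[ 74.21518222  72.02222016]
 [ 96.5         36.15      ]
 [ 78.9375      57.15625   ]
 [ 91.09375     58.0625    ]
 [143.72       142.3       ]]
lift
-0.0099 -0.0006 -0.0404 0.1 -0.6 0.1
-0.0210 -0.0005 -0.0815 0.1 -0.8 0.1
-0.0320 -0.0005 -0.1226 0.1 -1.1 0.1
-0.0431 -0.0004 -0.1637 0.1 -1.3 0.1
carry
0.0170 0.0211 -0.0054 -1.5 0.0 -2.5
0.0337 0.0421 -0.0107 -2.9 0.0 -5.0
0.0501 0.0633 -0.0158 -4.4 0.0 -7.5
0.0662 0.0844 -0.0207 -5.8 -0.0 -10.1
0.0820 0.1057 -0.0254 -7.3 -0.0 -12.6
0.0975 0.1270 -0.0300 -8.7 -0.0 -15.1
0.1127 0.1485 -0.0343 -10.2 -0.0 -17.6
0.1276 0.1700 -0.0386 -11.6 0.0 -20.1
0.1422 0.1917 -0.0426 -13.1 -0.0 -22.6
0.1565 0.2136 -0.0465 -14.5 0.0 -25.1
```

```bash

python3 -m handwheel '0.001 0 0 0 -2 0 0;0.002 0 -0.002 0 -3 0 0;0.002 0 -0.002 0 -3 0 0;0.002 0 -0.002 0 -3 0 0' 50
python3 -c "from h import *;cur()
from cell import snapshot
a=snapshot('top')['color'][:,:,::-1]
a=a[170:315,270:420];cv2.imwrite('pics/t8.png',cv2.resize(a,None,fx=3,fy=3))
h=cv2.cvtColor(a.copy(),cv2.COLOR_BGR2HSV);m=((h[:,:,0]>105)&(h[:,:,0]<125)&(h[:,:,1]>150)).astype(np.uint8)
n,_,s,c=cv2.connectedComponentsWithStats(m);print(s[1:],c[1:])
"
```

```text
t: 22.05
tcp_pos: [0.5385, -0.1077, 0.096]
ee_rot: [0.202, 2.579, -0.057]
ft_force: [0.3, -0.2, -1.7]
width: 0.0198
grip_force: 50.0
t 22.1 tcp [ 0.5385 -0.1077  0.096 ] scoop o [ 0.6368 -0.1232  0.0253] yaw,p,roll [-8.940e+00 -1.985e+01  1.000e-02] lip [ 0.6792 -0.1299  0.0419] tray-o [ 0.079  -0.0373  0.0253] F [ 0.3 -0.2 -1.7] w 0.0198 q [-0.45  0.04  2.15  0.36  0.44 -2.15]
[[ 76  45  24  18 198]
 [138 140  12   5  46]] [[ 87.80808081  53.97474747]
 [143.54347826 142.41304348]]
```

All three marbles have gathered at the pan's back (blob 24x18 px, three balls' area). Lift and carry to the tin.

```bash

python3 -m handwheel '-0.001 0 -0.01 0 0 0 0;-0.004 0 -0.025 0 0.3 0 0;-0.01 0 -0.04 0 0.5 0 0;-0.015 0 -0.06 0 0.8 0 0;-0.021 0 -0.081 0 1 0 0;-0.027 0 -0.102 0 1.3 0 0;-0.032 0 -0.12 0 1.5 0 0;-0.038 0 -0.14 0 1.8 0 0;-0.042 0 -0.152 0 2 0 0;-0.042 0 -0.152 0 2 0 0' 50 >/dev/null
python3 -c "from h import *;cur()
d=TIN+R.from_euler('z',20,degrees=True).apply([-.02,0,.06])
rows(path(10,(T(.08,-.0375,.2),TY,-18),(d,20,-18)))"
```

```text
t 23.1 tcp [ 0.4961 -0.1017  0.2517] scoop o [ 0.5924 -0.1171  0.1783] yaw,p,roll [ -8.91 -18.29  -0.15] lip [ 0.6352 -0.1238  0.1937] tray-o [ 0.0342 -0.0383  0.1783] F [-0.1 -1.2 -3. ] w 0.0197 q [-0.48 -0.32  2.07  0.2   0.89 -1.98]
0.0111 0.0218 -0.0103 -1.5 0.3 -2.4
0.0277 0.0429 -0.0157 -3.0 0.3 -4.9
0.0440 0.0641 -0.0209 -4.5 0.3 -7.4
0.0600 0.0853 -0.0259 -5.9 0.3 -9.9
0.0757 0.1066 -0.0307 -7.4 0.3 -12.4
0.0911 0.1279 -0.0354 -8.8 0.3 -14.9
0.1063 0.1494 -0.0399 -10.3 0.3 -17.4
0.1211 0.1710 -0.0442 -11.8 0.3 -19.9
0.1356 0.1927 -0.0484 -13.2 0.3 -22.5
0.1499 0.2146 -0.0523 -14.7 0.2 -25.0
```

```bash

python3 -m handwheel '0.004 0.008 -0.004 -0.5 0 -0.8 0;0.0111 0.0218 -0.0103 -1.5 0 -2.4 0;0.0277 0.043 -0.0157 -3 0 -5 0;0.044 0.064 -0.021 -4.5 0 -7.5 0;0.06 0.085 -0.026 -6 0 -10 0;0.0757 0.1066 -0.031 -7.4 0 -12.4 0;0.091 0.128 -0.0354 -8.8 0 -15 0;0.106 0.149 -0.04 -10.3 0 -17.4 0;0.121 0.171 -0.044 -11.8 0 -20 0;0.1356 0.193 -0.048 -13.2 0 -22.5 0' 50 >/dev/null
python3 -m handwheel '0.008 0.012 -0.002 -0.7 0 -1.5 0;0.014 0.022 -0.004 -1.4 0 -2.5 0;0.014 0.022 -0.004 -1.4 0 -2.5 0;0.014 0.022 -0.004 -1.4 0 -2.5 0' 50 >/dev/null
python3 -c "from h import *;cur()
f=lambda dz,p,b=.022:over(TIN,20,b,dz,p)
rows([f(.04,-9),f(.02,0),f(.012,5),f(.01,10),f(.01,14),f(.01,18),f(.01,22),f(.01,30),f(.01,38),f(.01,48)])"
```

```text
t 24.5 tcp [0.3654 0.1282 0.2186] scoop o [0.4568 0.1615 0.1448] yaw,p,roll [ 19.94 -18.05   0.11] lip [0.4976 0.1764 0.16  ] tray-o [-0.1435  0.2156  0.1448] F [ 0.9 -0.  -1.8] w 0.0197 q [-0.07 -0.66  2.33  0.24  1.   -2.07]
-0.0195 0.0024 0.0074 0.1 9.1 -0.1
-0.0314 0.0024 0.0151 0.1 18.1 -0.1
-0.0401 0.0024 0.0182 0.1 23.1 -0.1
-0.0521 0.0025 0.0172 0.1 28.1 -0.1
-0.0627 0.0025 0.0158 0.1 32.1 -0.1
-0.0733 0.0025 0.0152 0.1 36.1 -0.0
-0.0839 0.0025 0.0154 0.1 40.1 -0.0
-0.1050 0.0025 0.0178 0.1 48.1 -0.0
-0.1256 0.0025 0.0232 0.1 56.1 -0.0
-0.1499 0.0026 0.0339 0.1 66.1 -0.0
```

```bash

python3 -m handwheel '-0.0195 0.0024 0.0074 0 9 0 0;-0.0195 0.0024 0.0074 0 9 0 0;-0.0314 0.0024 0.0151 0 18 0 0;-0.0314 0.0024 0.0151 0 18 0 0;-0.04 0.0024 0.0182 0 23 0 0;-0.052 0.0025 0.0172 0 28 0 0;-0.0627 0.0025 0.0158 0 32 0 0;-0.0733 0.0025 0.0152 0 36 0 0;-0.078 0.0025 0.0152 0 38 0 0;-0.0839 0.0025 0.0154 0 40 0 0' 50 >/dev/null
python3 -c "from h import *;cur()
f=lambda dz,p,b=.022:over(TIN,20,b,dz,p)
rows([f(.01,26),f(.01,33),f(.01,40),f(.01,48)])"
```

```text
t 25.5 tcp [0.4423 0.1582 0.2486] scoop o [0.4681 0.1679 0.1297] yaw,p,roll [20.02 21.71  0.19] lip [0.5086 0.1827 0.1136] tray-o [-0.1332  0.2237  0.1297] F [-0.4 -0.5 -2.5] w 0.02 q [ 0.18  0.08  1.64 -0.03  1.59 -1.74]
-0.0067 0.0006 -0.0045 0.2 4.3 -0.0
-0.0229 0.0006 -0.0137 0.2 11.3 -0.0
-0.0401 0.0006 -0.0208 0.2 18.3 0.0
-0.0606 0.0007 -0.0264 0.2 26.3 0.0
```

```bash

python3 -m handwheel '-0.0067 0 -0.0045 0 4.3 0 0;-0.0067 0 -0.0045 0 4.3 0 0;-0.0229 0 -0.0137 0 11 0 0;-0.0229 0 -0.0137 0 11 0 0;-0.04 0 -0.021 0 18 0 0;-0.04 0 -0.021 0 18 0 0;-0.06 0 -0.026 0 26 0 0;-0.06 0 -0.026 0 26 0 0;-0.06 0 -0.026 0 26 0 0;-0.06 0 -0.026 0 26 0 0' 50 >/dev/null
python3 -c "from h import *;cur()
f=lambda dz,p,b=.022:over(TIN,20,b,dz,p)
rows([f(.03,20,.03),f(.06,0,.06),f(.1,0,.1)])"
```

```text
t 26.5 tcp [0.5    0.18   0.2656] scoop o [0.4746 0.171  0.1466] yaw,p,roll [20.13 47.53  0.18] lip [0.5044 0.1819 0.1133] tray-o [-0.1274  0.2277  0.1466] F [ 0.6 -0.1 -1. ] w 0.0197 q [ 0.23  0.52  1.16 -0.08  2.08 -1.71]
0.0618 -0.0002 0.0451 0.1 -27.5 0.0
0.1175 -0.0002 0.0892 0.1 -47.5 0.0
0.1733 -0.0001 0.0799 0.1 -47.5 0.0
```

```bash

python3 -m handwheel '0.02 0 0.015 0 -8 0 0;0.04 0 0.03 0 -16 0 0;0.0618 0 0.045 0 -24 0 0;0.08 0 0.06 0 -32 0 0;0.1 0 0.075 0 -40 0 0;0.1175 0 0.089 0 -47.5 0 0;0.145 0 0.085 0 -47.5 0 0;0.173 0 0.08 0 -47.5 0 0;0.173 0 0.08 0 -47.5 0 0' 50 >/dev/null
python3 -c "from h import *;cur()
rows(path(10,((.43,.154,.2),20,0),((.59,-.41,.2),-45,0)))
print(POT)
from cell import snapshot
a=snapshot('top')['color'][:,:,::-1];cv2.imwrite('pics/t9.png',np.vstack([cv2.resize(a[180:360,80:390],None,fx=2,fy=2),cv2.resize(a[180:290,390:545],None,fx=2,fy=2,dst=None).repeat(2,1)[:,:620]])[:600])"
```

```text
t 27.4 tcp [0.3232 0.1155 0.3046] scoop o [0.3893 0.1393 0.2048] yaw,p,roll [19.96 -0.37 -0.15] lip [0.4326 0.155  0.2061] tray-o [-0.2066  0.183   0.2048] F [ 0.7  0.9 -1.2] w 0.0197 q [ 0.03 -0.57  2.05  0.07  1.46 -1.89]
0.0066 -0.0458 0.0041 1.2 0.4 6.3
0.0086 -0.0913 0.0038 2.6 0.4 12.7
0.0092 -0.1372 0.0038 4.0 0.4 19.1
0.0084 -0.1836 0.0041 5.3 0.4 25.4
0.0063 -0.2306 0.0047 6.7 0.4 31.8
0.0029 -0.2784 0.0055 8.1 0.4 38.1
-0.0015 -0.3272 0.0066 9.5 0.4 44.5
-0.0070 -0.3770 0.0080 10.8 0.4 50.8
-0.0133 -0.4280 0.0095 12.2 0.4 57.2
-0.0205 -0.4803 0.0112 13.6 0.4 63.5
[0.523 0.357 0.112]
```

View pics/t9.png

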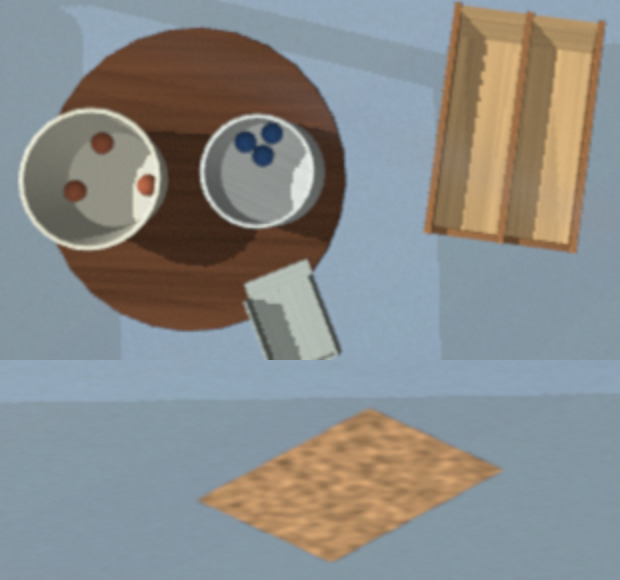

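The tray is empty, with 3 clay balls in the pot and 3 marbles in the tin. Now the scoop goes back to its mat.

```bash

python3 -m handwheel '0.006 -0.045 0.004 1.2 0.4 6 0;0.0086 -0.09 0.004 2.6 0.4 12.5 0;0.009 -0.137 0.004 4 0.4 19 0;0.0084 -0.1836 0.004 5.3 0.4 25.4 0;0.0063 -0.23 0.0047 6.7 0.4 31.8 0;0.003 -0.278 0.0055 8 0.4 38 0;-0.0015 -0.327 0.0066 9.5 0.4 44.5 0;-0.007 -0.377 0.008 10.8 0.4 50.8 0;-0.013 -0.428 0.0095 12.2 0.4 57 0;-0.02 -0.48 0.011 13.6 0.4 63.5 0' 50 >/dev/null
python3 -m handwheel '0 0 0 0 0 0 0;0 0 0 0 0 0 0;0 0 0 0 0 0 0' 50 >/dev/null
python3 -c "from h import *;cur()
rows([scoop((.5624,-.3817,z),-45,.15) for z in (.1,.03,.012,.0075)])"
```

```text
t 28.8 tcp [ 0.5064 -0.3227  0.2912] scoop o [ 0.5542 -0.3719  0.1901] yaw,p,roll [-44.86   0.62  -0.65] lip [ 0.5868 -0.4043  0.1906] tray-o [ 0.0365 -0.2959  0.1901] F [ 0.3 -0.6 -1.3] w 0.0198 q [-0.7   0.09  1.55 -0.03  1.31 -1.48]
0.0062 -0.0011 0.0913 -0.6 -0.5 0.3
0.0200 -0.0003 0.1599 -0.6 -0.5 0.3
0.0235 -0.0001 0.1776 -0.6 -0.5 0.3
0.0244 -0.0001 0.1820 -0.6 -0.5 0.3
```

```bash

python3 -m handwheel '0.003 0 0.045 -0.6 -0.5 0.3 0;0.0062 -0.001 0.0913 -0.6 -0.5 0.3 0;0.013 -0.001 0.125 -0.6 -0.5 0.3 0;0.02 0 0.16 -0.6 -0.5 0.3 0;0.0235 0 0.1776 -0.6 -0.5 0.3 0;0.0244 0 0.182 -0.6 -0.5 0.3 0;0.0244 0 0.182 -0.6 -0.5 0.3 0;0.0244 0 0.182 -0.6 -0.5 0.3 0' 50 >/dev/null
python3 -c "from h import *;cur()"
python3 -m handwheel '0.0002 0 0.001 0 0 0 0;0.0004 0 0.002 0 0 0 0;0.0006 0 0.003 0 0 0 0;0.0006 0 0.003 0 0 0 0' 50 >/dev/null
python3 -c "from h import *;cur()"
```

```text
t 29.6 tcp [ 0.5149 -0.3344  0.1105] scoop o [ 0.5643 -0.3838  0.0103] yaw,p,roll [-45.06  -0.14  -0.  ] lip [ 0.5967 -0.4164  0.0115] tray-o [ 0.0483 -0.3061  0.0103] F [-0.4 -0.3 -1.6] w 0.0198 q [-0.71  0.28  1.72 -0.02  0.93 -1.48]
t 29.9 tcp [ 0.5139 -0.3341  0.1051] scoop o [ 0.5629 -0.3833  0.0047] yaw,p,roll [-4.51e+01  8.00e-02 -2.00e-02] lip [ 0.5953 -0.4159  0.0057] tray-o [ 0.0469 -0.3058  0.0047] F [ 0.2  0.6 -0.2] w 0.02 q [-0.71  0.29  1.72 -0.02  0.92 -1.48]
```

```bash

python3 -m handwheel '0 0 0 0 0 0 0;0 0 0 0 0 0 0.5;0 0 0 0 0 0 0.7;0 0 0 0 0 0 0.7;0 0 0 0 0 0 0.7;0 0 0 0 0 0 0.7;0 0 0 0 0 0 0.7;0 0 0 0 0 0 0.7' 50
python3 -m handwheel '0 0 -0.01 0 0 0 0.7;0 0 -0.03 0 0 0 0.7;0 0 -0.06 0 0 0 0.7;0 0 -0.1 0 0 0 0.7;0 0 -0.14 0 0 0 0.7;0 0 -0.14 0 0 0 0.7' 50
python3 -c "from h import *
cur()
from cell import snapshot
a=snapshot('side')['color'][:,:,::-1];b=snapshot('top')['color'][:,:,::-1];cv2.imwrite('pics/tf.png',b)
cv2.imwrite('pics/t10.png',np.hstack([cv2.resize(a[310:470,200:430],None,fx=1.7,fy=1.7),cv2.resize(b[190:372,390:550],None,fx=1.5,fy=1.5)[:272]]))"
```

```text
t: 30.75
tcp_pos: [0.5137, -0.3339, 0.1048]
ee_rot: [1.13, 2.723, -0.118]
ft_force: [0.2, 0.3, -0.4]
width: 0.0657
grip_force: 0.0
t: 31.35
tcp_pos: [0.4963, -0.3156, 0.2506]
ee_rot: [1.125, 2.71, -0.124]
ft_force: [0.0, 0.1, 1.6]
width: 0.0655
grip_force: 0.0
t 31.4 tcp [ 0.4963 -0.3156  0.2506] scoop o [ 0.5464 -0.3657  0.1512] yaw,p,roll [-45.08  -0.71   0.05] lip [ 0.5789 -0.3982  0.1527] tray-o [ 0.0278 -0.291   0.1512] F [0.  0.1 1.6] w 0.0655 q [-0.7   0.07  1.65 -0.02  1.19 -1.48]
```

View pics/t10.png

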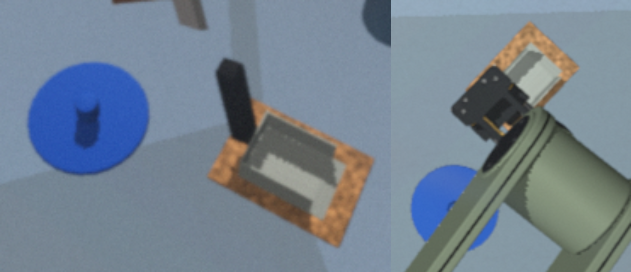

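The scoop stands upright and centred on the mat. The lid is where it was, at side px (252,379). Next is the lid's knob.

```bash

python3 -c "from h import *
rows([down((.378,-.2735,z),45) for z in (.13,.06,.035)])"
```

```text
0.1319 -0.0537 0.0884 -0.0 12.1 -0.1
0.1466 -0.0536 0.1568 -0.0 12.1 -0.1
0.1518 -0.0536 0.1813 -0.0 12.1 -0.1
```

```bash

python3 -m handwheel '0.03 -0.012 0 0 3 0 0.7;0.06 -0.025 0.01 0 6 0 0.7;0.09 -0.037 0.03 0 9 0 0.7;0.115 -0.046 0.06 0 12 0 0.7;0.132 -0.0537 0.088 0 12.1 0 0.7;0.132 -0.0537 0.088 0 12.1 0 0.7;0.132 -0.0537 0.088 0 12.1 0 0.7' 50 >/dev/null
python3 -c "from h import *
rows([down((.378,-.2735,z),45) for z in (.06,.035)])
from cell import snapshot
a=snapshot('side')['color'][:,:,::-1]
h=cv2.cvtColor(a.copy(),cv2.COLOR_BGR2HSV);m=((h[:,:,0]>108)&(h[:,:,0]<125)&(h[:,:,1]>190)).astype(np.uint8)
n,_,s,c=cv2.connectedComponentsWithStats(m);print(s[s[:,4]>200][1:],proj('side',[(.378,-.2735,.038),(.378,-.2735,.012)]))
cv2.imwrite('pics/t11.png',cv2.resize(a[310:430,180:330],None,fx=4,fy=4))"
```

```text
-0.0026 0.0001 0.0675 -0.0 -0.4 -0.1
-0.0028 0.0001 0.0925 -0.0 -0.4 -0.1
[[ 218  348   68   63 2311]] [[248.80904398 369.58203581]
 [250.13265827 377.10282503]]
```

View pics/t11.png

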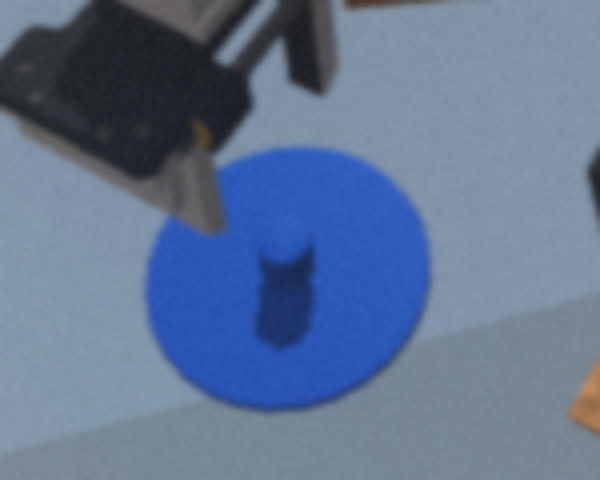

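The knob top is at px (251,370), about 2 px from the prediction, well within the jaw's capture. Descending to grip.

```bash

python3 -m handwheel '-0.003 0.001 0.035 0 -0.4 0 0.7;-0.003 0.001 0.067 0 -0.4 0 0.7;-0.003 0.001 0.085 0 -0.4 0 0.7;-0.0035 0.001 0.0925 0 -0.4 0 0.7;-0.0035 0.001 0.0925 0 -0.4 0 0.7;-0.0035 0.001 0.0925 0 -0.4 0 0.7' 30 
python3 -m handwheel '0 0 0 0 0 0 0;0 0 0 0 0 0 0;0 0 0 0 0 0 0;0 0 0 0 0 0 0;0 0 0 0 0 0 0;0 0 0 0 0 0 0;0 0 0 0 0 0 0;0 0 0 0 0 0 0;0 0 0 0 0 0 0;0 0 0 0 0 0 0' 30
python3 -m handwheel '0 0 -0.02 0 0 0 0;0 0 -0.06 0 0 0 0;0 0 -0.1 0 0 0 0;0 0 -0.15 0 0 0 0;0 0 -0.19 0 0 0 0;0 0 -0.19 0 0 0 0;0 0 -0.19 0 0 0 0' 30
python3 -c "from h import *
from cell import get_state
s=get_state();r=R.from_rotvec(s['ee_rot']);print(r.as_matrix().round(3))
rows([down((*TIN[:2],z),45) for z in (.22,.15,.135)])"
```

```text
t: 32.8
tcp_pos: [0.3814, -0.2756, 0.0376]
ee_rot: [1.202, 2.896, -0.005]
ft_force: [0.4, 0.1, 0.8]
width: 0.066
grip_force: 0.0
t: 33.8
tcp_pos: [0.3799, -0.2742, 0.0361]
ee_rot: [1.204, 2.899, -0.002]
ft_force: [0.2, 0.5, 2.0]
width: 0.0232
grip_force: 30.0
t: 34.5
tcp_pos: [0.3796, -0.2741, 0.2265]
ee_rot: [1.203, 2.897, -0.004]
ft_force: [-0.3, 0.4, -1.0]
width: 0.0232
grip_force: 30.0
[[-0.706  0.708  0.003]
 [ 0.708  0.706 -0.004]
 [-0.005 -0.001 -1.   ]]
0.2246 0.4312 0.0051 -0.0 0.3 -0.1
0.2250 0.4313 0.0751 -0.0 0.3 -0.1
0.2251 0.4313 0.0901 -0.0 0.3 -0.1
```

```bash

python3 -m handwheel '0.012 0.023 0 0 0 0 0;0.033 0.064 0 0 0 0 0;0.056 0.107 0 0 0 0 0;0.078 0.15 0 0 0 0 0;0.1 0.192 0 0 0 0 0;0.122 0.235 0 0 0 0 0;0.145 0.278 0 0 0 0 0;0.168 0.322 0 0 0.3 0 0;0.19 0.365 0 0 0.3 0 0;0.21 0.405 0.003 0 0.3 0 0' 30 >/dev/null
python3 -m handwheel '0.009 0.017 0.02 0 0 0 0;0.0145 0.026 0.05 0 0 0 0;0.0145 0.026 0.05 0 0 0 0;0.0145 0.026 0.05 0 0 0 0' 30 
python3 -c "from h import *
from cell import get_state
s=get_state();r=R.from_rotvec(s['ee_rot']);print(r.as_matrix().round(3))
rows([down((*TIN[:2],z),45) for z in (.15,.138,.133)])
from cell import snapshot
a=snapshot('top')['color'][:,:,::-1];b=snapshot('side')['color'][:,:,::-1]
cv2.imwrite('pics/t12.png',np.hstack([cv2.resize(a[200:330,150:280],None,fx=3,fy=3),cv2.resize(b[100:230,220:350],None,fx=3,fy=3)]))"
```

```text
t: 35.9
tcp_pos: [0.5241, 0.1889, 0.1694]
ee_rot: [-1.201, -2.895, 0.005]
ft_force: [-0.7, -0.2, -0.6]
width: 0.0235
grip_force: 30.0
[[-0.706  0.708 -0.008]
 [ 0.708  0.706 -0.001]
 [ 0.005 -0.006 -1.   ]]
-0.0015 0.0022 0.0194 -0.3 -0.3 -0.1
-0.0015 0.0022 0.0314 -0.3 -0.3 -0.1
-0.0015 0.0023 0.0364 -0.3 -0.3 -0.1
```

View pics/t12.png

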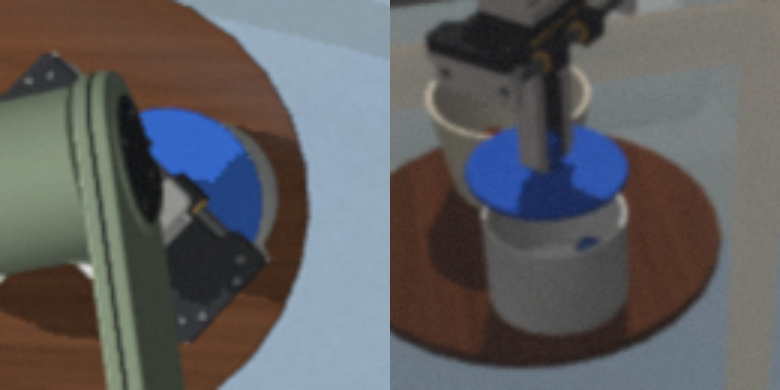

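```bash

python3 -c "from h import *
print(proj('side',[(.5241,.1889,.1425),(*TIN[:2],.102),(.5341,.1889,.1425),(.5241,.1989,.1425)]))
# top-view lid right edge & top edge: crop (263,200)?,(190,108)
print(proj('top',[(.5241,.1889-.063,.1425),(.5241+.063,.1889,.1425)]),150+263/3-.3,200+108/3-.3)"
```

```text
[[271.26366403 156.74980335]
 [273.15042755 170.60528193]
 [275.47317446 156.09594597]
 [270.35138137 154.36697239]]
[[236.8341004  265.21495602]
 [204.30121174 234.06930817]] 237.36666666666667 235.7
```

Lid and tin line up to about 2 mm. I'll add +2 mm in x and lower it.

```bash

python3 -m handwheel '-0.0029 0.0036 0.01 -0.3 -0.3 0 0;-0.0029 0.0036 0.02 -0.3 -0.3 0 0;-0.0029 0.0036 0.025 -0.3 -0.3 0 0;-0.0029 0.0036 0.029 -0.3 -0.3 0 0;-0.0029 0.0036 0.033 -0.3 -0.3 0 0;-0.0029 0.0036 0.035 -0.3 -0.3 0 0;-0.0029 0.0036 0.036 -0.3 -0.3 0 0;-0.0029 0.0036 0.036 -0.3 -0.3 0 0' 30
python3 -m handwheel '0 0 0.001 0 0 0 0;0 0 0.0015 0 0 0 0;0 0 0.0015 0 0 0 0' 30
```

```text
t: 36.8
tcp_pos: [0.5308, 0.1901, 0.1362]
ee_rot: [1.203, 2.897, 0.005]
ft_force: [-0.2, -0.7, -0.8]
width: 0.0234
grip_force: 30.0
t: 37.1
tcp_pos: [0.5308, 0.1901, 0.1347]
ee_rot: [1.203, 2.897, 0.005]
ft_force: [1.0, -0.1, -1.6]
width: 0.0232
grip_force: 30.0
```

```bash

python3 -m handwheel '0.0012 -0.0012 0.001 0 0 0 0;0.0012 -0.0012 0.002 0 0 0 0;0.0012 -0.0012 0.003 0 0 0 0;0.0012 -0.0012 0.003 0 0 0 0' 30
python3 -m handwheel '0 0 0.0006 0 0 0 0;0 0 0.001 0 0 0 0;0 0 0.001 0 0 0 0' 30
```

```text
t: 37.5
tcp_pos: [0.529, 0.1901, 0.1321]
ee_rot: [1.203, 2.897, 0.005]
ft_force: [-0.9, 0.2, 2.8]
width: 0.0236
grip_force: 30.0
t: 37.8
tcp_pos: [0.529, 0.1901, 0.1321]
ee_rot: [1.203, 2.897, 0.005]
ft_force: [-4.0, -0.5, 8.7]
width: 0.0237
grip_force: 30.0
```

Contact came at z = 0.1321, exactly the seated height. Releasing and retreating.

```bash

python3 -m handwheel '0 0 -0.001 0 0 0 0;0 0 -0.001 0 0 0 0.5;0 0 -0.001 0 0 0 0.7;0 0 -0.001 0 0 0 0.7;0 0 -0.001 0 0 0 0.7;0 0 -0.001 0 0 0 0.7;0 0 -0.001 0 0 0 0.7;0 0 -0.001 0 0 0 0.7' 30 >/dev/null
python3 -m handwheel '0 0 -0.02 0 0 0 0.7;0 0 -0.06 0 0 0 0.7;0 0 -0.1 0 0 0 0.7;0.03 -0.03 -0.13 0 0 0 0.7;0.06 -0.06 -0.14 0 0 0 0.7;0.09 -0.09 -0.14 0 0 0 0.7;0.11 -0.11 -0.14 0 0 0 0.7;0.11 -0.11 -0.14 0 0 0 0.7;0.11 -0.11 -0.14 0 0 0 0.7' 30
python3 -c "from h import *
from cell import snapshot
a=snapshot('top')['color'][:,:,::-1];b=snapshot('side')['color'][:,:,::-1]
h=lambda i,w,hh:cv2.resize(i,(w,hh))
cv2.imwrite('pics/t13.png',np.vstack([np.hstack([cv2.resize(b[100:230,200:350],None,fx=2.66,fy=2.66)[:345,:399],cv2.resize(b[320:450,300:430],None,fx=2.66,fy=2.66)[:345]]),h(a[170:350,80:540],745,250)]))"
```

```text
t: 39.5
tcp_pos: [0.3729, 0.1903, 0.2712]
ee_rot: [1.202, 2.896, 0.007]
ft_force: [1.4, -0.9, -0.2]
width: 0.0658
grip_force: 0.0
```

View pics/t13.png

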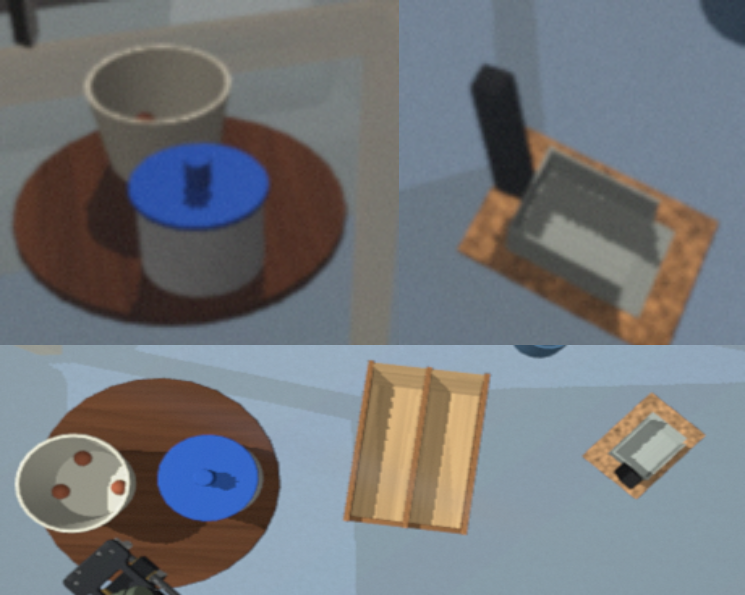

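The lid is level on the tin, the scoop stands centred on the mat, the tray is empty and the clay is in the pot. Handing in.

```bash
python3 -c "from cell import *;print(finish_job())"
```

```text
the job is handed in; nothing more can be done
None
```

I handed in the job at about 39.5 s of the 208 s allowed: all 3 clay balls are in the pot, all 3 marbles are in the tin with the lid level on it, and the scoop stands upright on its mat (no verdict was returned).

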